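# Clamp a bearing housing with a T-handled key

## Task

First set the bearing housing flat into the nest of the clamping fixture. Then draw the T-handled key from its sloping rack, stand it upright and fully down in the square recess of the clamp screw and let go of it before turning; then take it again by its cross bar and turn the screw clockwise, seen from above, until the clamp arm is home against its stop over the housing's foot. Turn the screw only with the key, leave the key standing in the recess, and leave everything else on the bench where it is.

Things in the scene. Friction and masses are not known exactly. Their poses are not given: they have to be found in the camera images.
- housing_mid (a point): the bearing housing, loose, plain aluminium, about 0.4 kg, 54 mm tall: foot 44 (own x) x 100 (own y) x 14 mm with a block 38 (own x) x 40 (own y) mm on its middle, up to the top. The point is its centre, 27 mm above its underside; z up. Same after a half turn about z. Grip the block across its 38 mm faces (closing along own x), well above the foot: nest walls surround the foot.
- fixture: the fixed clamping fixture: dark steel plate 120 (own x) x 250 (own y) x 12 mm, origin under its centre, z up. The nest is at its -y end, the clamp screw at its +y end, their centres 100 mm apart along own y.
- nest (a point): centre of the nest's floor, 12 mm above the table, axes as the fixture's. Shallow pocket 50 (own x) x 106 mm (own y) inside walls 8 mm thick and 10 mm high; the housing's foot lies in it, long side along own y. Seated, the housing's centre is 27 mm above this point.
- recess (a point): centre of the mouth of the square recess in the head of the captive clamp screw, 76 mm above the table, z up; axes turn with the screw. Recess 17.6 mm square, sides along own x and y, 28 mm deep, 3 mm lead-in. The head is a 44 mm square block 34 mm tall; the clamp arm below it is 24 mm wide, 12 thick, reaches 72 mm from the axis, its underside 30 mm above the table (4 mm above a seated foot).
- clamp (a joint): turn of the clamp screw in rad: 0 fully open, 1.75 home against its stop, where the arm points along the nest's own -y, over the near end of the housing's foot. It grows clockwise seen from above. Light friction of about 0.15 N m; it stays where it is left. Starts between 0.25 and 0.65.
- key_mid (a point): the T-handled key, loose, 0.38 kg: straight steel shank 16 mm square, plain black cross bar at the top, 159 mm long in all. The point is on the shank's axis 85 mm from the tip, near the centre of mass. Own z runs from tip to cross bar, own y along the bar; shank sides face own x and y. It starts leaning about 40 to 45 degrees from upright towards own +x, bar level, in the rack's sleeve.
- rack: the fixed key rack: base 130 (own x) x 80 x 12 mm, origin under its middle, with a sloping steel sleeve, 34 mm square outside, that holds the lowest 46 mm of the key's shank; the key is drawn out along its own z. The key leans towards the rack's own +x.
- key_tip (a point): centre of the end of the key's square tip; same axes as key_mid. The last 4 mm narrow to 12 mm square.
- key_bar (a point): centre of the key's cross bar, 150 mm from the tip; the bar is round, 18 mm thick, 100 mm long along own y; same axes as key_mid.
- flange: bystander: round aluminium flanged bush, disc 72 mm across and 12 thick with a round boss 42 across, 50 tall; origin under its centre
- jar: bystander: amber glass jar with steel lid, 60 mm across, 80 tall; origin under its centre
- wrench: bystander: flat steel wrench 170 mm long lying along its own x, near the robot
- screwdriver: bystander: screwdriver 150 mm long lying along its own x, black handle; it does not fit the recess
- bush: bystander: dark steel ring 72 mm across, 45 tall; origin under its centre
- stub: bystander: upright steel bar end, 42 mm across, 75 tall; origin under its centre
- standoff: bystander: upright brass pillar 26 mm across, 60 tall; origin under its centre
- cup: bystander: open steel cup 72 mm across, 75 tall; origin under its centre
Mind the look-alikes: they are no part of the job. What is shaped like the part that bears housing_mid but yellow is not meant.

How it is judged:
On the way, in this order (a step that is already met when the one before it is completed fails the run):
1. the housing lies seated in the nest, let go, with the clamp still open (x of housing_mid in the frame of nest between -0.006 and 0.006 m and y of housing_mid in the frame of nest between -0.006 and 0.006 m and z of housing_mid in the frame of nest below 0.03 m and angle between the y axis of housing_mid and the y axis of nest, either way round below 0.12 rad and angle between housing_mid's own z axis and vertical below 0.06 rad and contact force between the fingers and housing below 0.1 N and value of joint clamp below 0.85 rad), for 0.2 s.
2. the key stands in the recess, let go, before the clamp is turned (horizontal distance between key_tip and recess below 0.006 m and z of key_tip in the frame of recess below -0.02 m and angle between key_mid's own z axis and vertical below 0.12 rad and contact force between the fingers and key below 0.1 N and value of joint clamp below 0.85 rad), for 0.2 s.
3. the key is gripped again by its cross bar, before the clamp is home (horizontal distance between key_tip and recess below 0.006 m and z of key_tip in the frame of recess below -0.02 m and angle between key_mid's own z axis and vertical below 0.12 rad and contact force between the fingers and key above 0.5 N and distance between the grasp point and key_bar below 0.055 m and value of joint clamp below 1.5 rad), for 0.1 s.
At the end, for the whole second after the job is handed in: The housing is seated in the nest (within 6 mm, 0.12 rad, flat on its floor to 3 mm), the clamp arm is home (joint above 1.60 of 1.75 rad), the key stands in the recess at least 20 mm deep and upright within 0.12 rad, and all is at rest (x of housing_mid in the frame of nest between -0.006 and 0.006 m and y of housing_mid in the frame of nest between -0.006 and 0.006 m and z of housing_mid in the frame of nest below 0.03 m and angle between the y axis of housing_mid and the y axis of nest, either way round below 0.12 rad and angle between housing_mid's own z axis and vertical below 0.06 rad and horizontal distance between key_tip and recess below 0.006 m and z of key_tip in the frame of recess below -0.02 m and angle between key_mid's own z axis and vertical below 0.12 rad and value of joint clamp above 1.6 rad and linear speed of each of housing, key below 0.02 m/s); the robot touches nothing.
It fails at once if the clamp is turned (beyond 0.85 rad) without the key in its recess (value of joint clamp above 0.85 rad and not (horizontal distance between key_tip and recess below 0.006 m and z of key_tip in the frame of recess below -0.012 m)).
It fails at once if a bystander is moved more than 30 mm (distance of any of flange, jar, wrench, screwdriver, bush, stub, standoff, cup from where it was at the start of the episode above 0.03 m).
It also fails if it takes over 72 s, if anything falls off the work surface, if the arm or the gripper's body presses on something with over 40 N, if the wrist force passes 120 N, or if a joint passes its speed limit or range.

## Robot

A 6-joint arm with a two-finger parallel gripper is mounted at the origin on the work surface. World frame = base frame: x ahead of the robot, y to its left, z up, the work surface at z = 0. Lengths are in m, angles in rad, forces in N, time in s.
With the tool pointing down it reaches from about 0.3 to 0.825 m from the base axis. Payload 5.4 kg.
Tool frame: the origin (TCP) lies midway between the tips of the shut fingers; the grasp point (between the pads) lies 19 mm behind it; z points along the fingers, y is the direction in which the jaws open and shut (so a half turn about z gives the same grasp; the last joint's range is limited). The gripper opens to 92 mm and grips with 3 to 60 N. Pads are 20 mm wide; open, the fingers measure 128 mm over their backs; the gripper's body (75 mm by 189 mm) begins 69 mm behind the grasp point.
Start: joints at [-1.557, 0.158, 1.597, -0, 1.386, -0.21], TCP at [0.128, -0.561, 0.215] pointing down, gripper open.
Joint ranges: [-2.91, 2.91], [-0.94, 2.29], [0.18, 2.7], [-1.29, 4.43], [0.17, 2.64], [-3, 3]. Speed limits (rad/s): [2.57, 2.57, 3.14, 3.14, 3.14, 3.14].

## Interface

Orientations are given as a unit quaternion [w, x, y, z].
In Python, from bench import ctrl gives the robot as it stands.
- The arm moves only by the shell command python3 -m handwheel 'ROWS' [OPENING] [FORCE]. ROWS is JSON, a list that holds one entry, the list of rows, each a list of 6 numbers: the shift along the tool's x, y, z in mm, then the turn, a rotation vector about the tool's x, y, z in degrees. A call has 1 to 20 rows; each row is the pose to reach, as a shift and turn from the pose measured when the call began, along the tool's axes at that moment; what a row does not reach only later rows make up. A row lasts 1/8 s, in which the tool goes at most 62.5 mm and 10.7 degrees, less where a joint would pass 70% of its speed; a pose out of reach is approached as far as the arm can. A call with a gripper value outside its range is refused whole. OPENING is the closure, from 0 (fully open) to 1 (shut), set as the call begins (- or left out, the last holds). The fingers move at their own pace and stop on an object; FORCE is the grip in N (left out, the last holds). Time passes only in rows, so rows that repeat a pose let the fingers close. It gives the time, the measured TCP pose, the force and the opening at its end, in the units of the state.
- ctrl.state(): the state, without advancing time (a new reading comes with each control period).
- ctrl.snapshot(name): name is "scene" or "top" or "wrist"; returns the picture (420x560x3 uint8, red, green, blue); there is no depth.
- ctrl.camera_info(name): a dict with "mtx" (3x3 intrinsics, pixels), "dist_coeffs" ([k1, k2, p1, p2, k3] as OpenCV has them; the pictures are not rectified), "R" (3x3) and "t" (3): a world point X has camera coordinates R X + t. Camera axes: x right, y down, z forward; pixel columns grow to the right and rows downward; lengths in m; the calibration is good to about 2 mm. A picture is of the moment at which its call begins: read the wrist's pose just before it. camera_info takes no time and is no camera call; for the wrist camera it gives the pose at the moment of the call.
- ctrl.hand_in(): hands the job in, once; it reports no verdict.
The state is a dict: "t": time; "joint_positions": joint angles; "qvel": joint speeds; "joint_torque": joint torques, N m; "eef_pos": TCP position; "eef_rot": TCP orientation; "force": force on the tool from outside, world axes, zero at the start; "torque": the same for the moment, N m; "width": opening from 0.0 (shut) to 1.0 (fully open).
Only numpy, scipy, OpenCV 4.12 (cv2) and the standard library are available. Lean on these libraries where they do the work, as an engineer would, in place of code of your own. Each camera call takes 0.05 s, during which the arm holds its last target. There are 200 camera calls.

## Working session

There is one attempt and no reset: what is moved stays moved. The work goes in short steps, Python scripts to look and compute and a shell command to move; the robot and the scene stay as the last step left them, time stands still between calls to the robot, and variables do not carry over. Pictures are saved under pics/ and viewed, about 8 in all and at most 12, crops included, and the job is handed in when it is done.

```bash
mkdir -p pics; ls; python3 - <<'E'
from bench import ctrl
import cv2
print(ctrl.state())
for n in ("scene","top"):
    im=ctrl.snapshot(n); cv2.imwrite(f"pics/{n}0.png",cv2.resize(im[:,:,::-1],(800,600),interpolation=cv2.INTER_CUBIC))
    print(n,ctrl.camera_info(n))
E
```

```text
pics
{'t': 0.0, 'joint_positions': array([-1.55711504e+00,  1.59074369e-01,  1.59822297e+00,  5.72221980e-06,
        1.38620796e+00, -2.10092047e-01]), 'qvel': array([-0.0008467 ,  0.00086749,  0.00064498,  0.00042267,  0.00213579,
        0.00124194]), 'joint_torque': array([ 1.57885138e-04, -3.85570979e+01, -3.22112918e+01,  7.01630325e-02,
        3.78331728e-02, -1.29964833e-04]), 'eef_pos': array([ 0.12757534, -0.56002271,  0.21360935]), 'eef_rot': array([-9.51436843e-04,  9.93746818e-01,  1.11652793e-01,  9.65633711e-05]), 'force': array([-0.59536134,  0.52568674, -0.79511609]), 'torque': array([ 0.00737646, -0.04827544,  0.00624857]), 'width': 0.9998274595102001}
scene {'mtx': array([[431.05244713,   0.        , 278.94437766],
       [  0.        , 431.05244713, 216.21996233],
       [  0.        ,   0.        ,   1.        ]]), 'dist_coeffs': array([-0.02811381,  0.        ,  0.        ,  0.        ,  0.        ]), 'R': array([[ 4.26296072e-01,  9.04583480e-01,  6.22048597e-04],
       [ 5.00223569e-01, -2.35163434e-01, -8.33351391e-01],
       [-7.53689618e-01,  3.55565588e-01, -5.52743225e-01]]), 't': array([-0.23273582, -0.14648174,  1.6339061 ])}
top {'mtx': array([[474.88910108,   0.        , 273.85935055],
       [  0.        , 474.88910108, 212.20043317],
       [  0.        ,   0.        ,   1.        ]]), 'dist_coeffs': array([0.01031982, 0.        , 0.        , 0.        , 0.        ]), 'R': array([[ 0.02401353, -0.99948006,  0.02151645],
       [-0.98525561, -0.0273077 , -0.16889545],
       [ 0.1693952 , -0.01714343, -0.98539909]]), 't': array([0.00267161, 0.47898358, 1.26943557])}
```

View pics/top0.png

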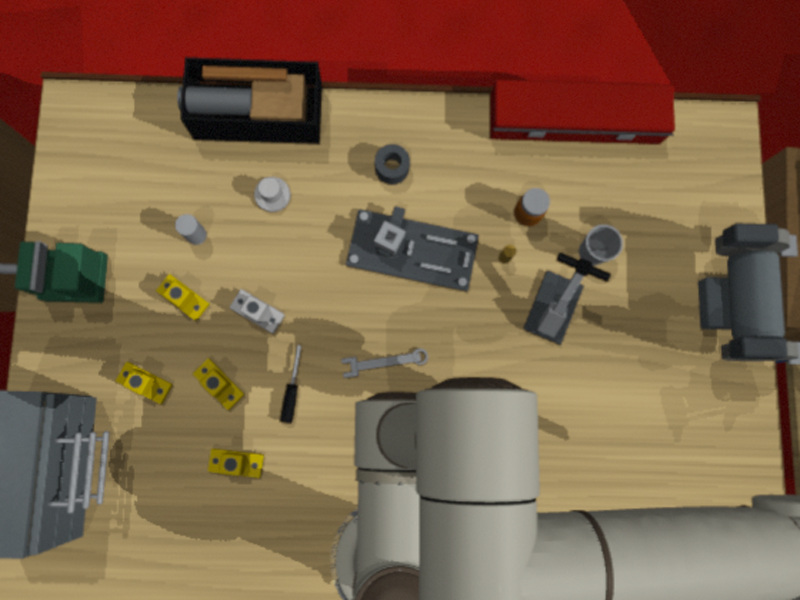

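View pics/scene0.png

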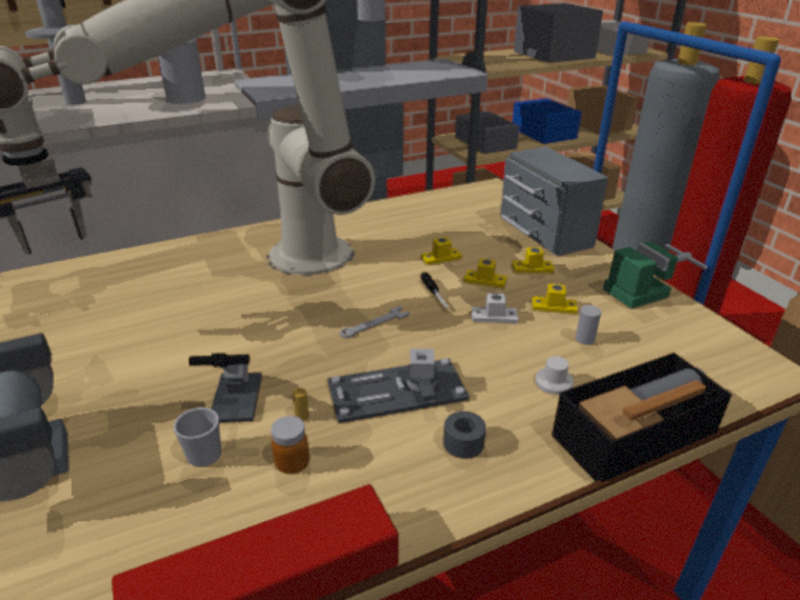

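The top view shows the aluminium housing at (257,311), fixture plate at (413,250) with the screw head at (390,236), the rack at (555,305) and the key bar at (583,267). Four yellow look-alikes lie to the left. I'll enlarge these areas.

```bash
cat > h.py <<'E'
from bench import ctrl
import cv2, numpy as np
from scipy.spatial.transform import Rotation as R
def ray(ci,u,v):
    p=cv2.undistortPoints(np.array([[[u,v]]],float),ci["mtx"],ci["dist_coeffs"])[0,0]
    return -ci["R"].T@ci["t"], ci["R"].T@np.array([p[0],p[1],1])
def at_z(ci,u,v,z):
    c,d=ray(ci,u,v); return c+d*(z-c[2])/d[2]
def proj(ci,X):
    return cv2.projectPoints(np.array(X,float).reshape(-1,1,3),cv2.Rodrigues(ci["R"])[0],ci["t"],ci["mtx"],ci["dist_coeffs"])[0][:,0]
def tri(obs):
    A=np.zeros((3,3));b=np.zeros(3)
    for ci,u,v in obs:
        c,d=ray(ci,u,v);d=d/np.linalg.norm(d);P=np.eye(3)-np.outer(d,d);A+=P;b+=P@c
    return np.linalg.solve(A,b)
def tool():
    s=ctrl.state();q=s["eef_rot"];return s["eef_pos"],R.from_quat([q[1],q[2],q[3],q[0]]),s
def rot(zdir,ydir):
    z=np.array(zdir,float);z/=np.linalg.norm(z);y=np.array(ydir,float);y-=z*(y@z);y/=np.linalg.norm(y)
    return R.from_matrix(np.array([np.cross(y,z),y,z]).T)
def go(p,Rt):
    p0,R0,s=tool()
    return np.r_[R0.inv().apply(np.array(p)-p0)*1000,np.degrees((R0.inv()*Rt).as_rotvec())].round(1)
def down(ang): # jaw axis angle in world (deg); picks the nearer half turn
    p0,R0,s=tool();c=[rot([0,0,-1],[np.cos(a),np.sin(a),0]) for a in (np.radians(ang),np.radians(ang)+np.pi)]
    return min(c,key=lambda r:(R0.inv()*r).magnitude())
E
python3 - <<'E'
from h import *
a=cv2.imread("pics/top0.png");b=cv2.imread("pics/scene0.png")
f=lambda im,x,y,w,h,s:cv2.resize(im[y:y+h,x:x+w],None,fx=s,fy=s,interpolation=cv2.INTER_CUBIC)
m=np.zeros((600,800,3),np.uint8)
m[:300,:400]=f(a,340,195,160,120,2.5);m[:300,400:]=f(a,510,235,120,90,10/3.)[:300,:400]
m[300:,:400]=f(a,220,280,80,60,5);m[300:,400:]=f(b,180,335,120,90,10/3.)[:300,:400]
cv2.imwrite("pics/m1.png",m)
c=ctrl.camera_info("top")
for n,u,v,z in [("housing",257,311,.03),("plate",413,250,.012),("screw",390,236,.076),("bar",583,267,.13),("rackbase",550,312,.0)]:
    print(n,at_z(c,u*.7,v*.7,z).round(3))
E
```

```text
housing [0.458 0.274 0.03 ]
plate [ 0.593 -0.026  0.012]
screw [0.603 0.021 0.076]
bar [ 0.54  -0.332  0.13 ]
rackbase [ 0.477 -0.303  0.   ]
```

View pics/m1.png

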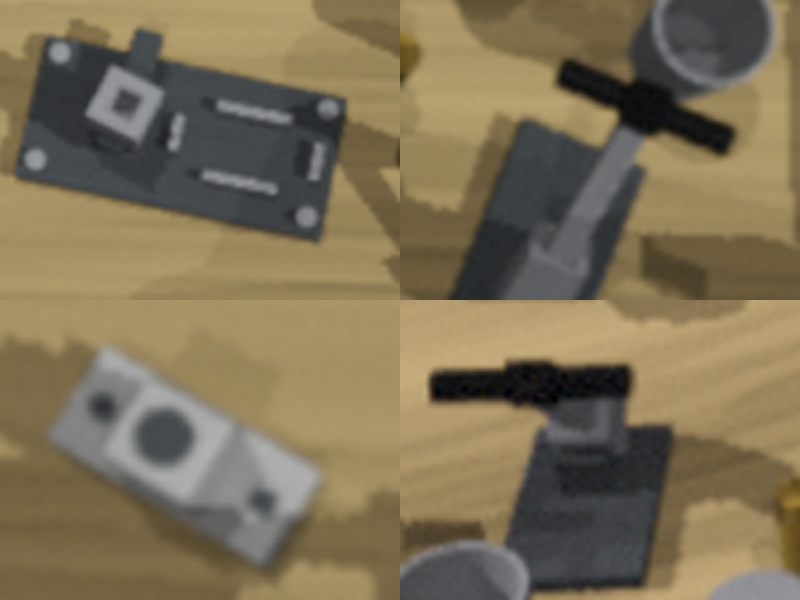

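The crops show the fixture plate corners, the screw head top with its recess at (127,104), the housing's bore at (163,437), and the key bar ends at (563,73)/(730,140) in the top view and (432,385)/(630,382) in the scene view. Next I compute their positions.

```bash
python3 - <<'E'
from h import *
T=ctrl.camera_info("top");S=ctrl.camera_info("scene")
tl=lambda x,y:(.7*(340+x/2.5),.7*(195+y/2.5))
tr=lambda x,y:(.7*(510+(x-400)*.3),.7*(235+y*.3))
bl=lambda x,y:(.7*(220+x/5),.7*(280+(y-300)/5))
br=lambda x,y:(.7*(180+(x-400)*.3),.7*(335+(y-300)*.3))
def quad(n,f,pts,z):
    P=np.array([at_z(T,*f(*p),z)[:2] for p in pts]);print(n,"c",P.mean(0).round(4))
    for i in range(4):
        d=P[(i+1)%4]-P[i];print("   len %.4f ang %.1f"%(np.hypot(*d),np.degrees(np.arctan2(d[1],d[0]))))
quad("plate",tl,[(45,37),(345,98),(320,241),(17,180)],.012)
quad("head",tl,[(122,67),(165,98),(135,145),(87,110)],.076)
quad("foot",bl,[(104,347),(325,475),(268,567),(50,437)],.014)
print("bore",at_z(T,*bl(163,437),.054).round(4),"recess",at_z(T,*tl(127,104),.076).round(4))
A=tri([(T,*tr(565,75)),(S,*br(628,383))]);B=tri([(T,*tr(728,138)),(S,*br(434,385))])
print("bar",A.round(4),B.round(4),np.linalg.norm(A-B),((A+B)/2).round(4),np.degrees(np.arctan2(*(A-B)[1::-1])))
P=[at_z(T,*tr(*p),.012)[:2] for p in [(525,122),(643,165)]];print("rack end",P,np.hypot(*(P[1]-P[0])),(P[0]+P[1])/2)
E
```

```text
plate c [ 0.592  -0.0258]
   len 0.2469 ang -100.2
   len 0.1195 ang 170.6
   len 0.2456 ang 80.0
   len 0.1203 ang -8.8
head c [0.6009 0.0194]
   len 0.0409 ang -125.1
   len 0.0436 ang 149.6
   len 0.0457 ang 54.7
   len 0.0434 ang -36.6
foot c [0.46   0.2764]
   len 0.1015 ang -118.6
   len 0.0420 ang 151.1
   len 0.1004 ang 60.8
   len 0.0410 ang -27.3
bore [0.461  0.2784 0.054 ] recess [0.6016 0.0196 0.076 ]
bar [ 0.5555 -0.2863  0.1351] [ 0.5217 -0.3749  0.1391] 0.0948871693900597 [ 0.5386 -0.3306  0.1371] 69.07830122213024
rack end [array([ 0.55630492, -0.29625507]), array([ 0.53199385, -0.36671896])] 0.07453983677531087 [ 0.54414938 -0.33148701]
```

```bash
python3 - <<'E'
from h import *
c=ctrl.camera_info("wrist");p,r,s=tool();print(c["mtx"][0],c["dist_coeffs"])
print("cam in tool",r.inv().apply(-c["R"].T@c["t"]-p),"\naxes in tool(x,y,z rows)\n",(r.inv().as_matrix()@c["R"].T).T.round(3))
print(go([.50,-.06,.30],down(-55)));print(go([.46,.277,.20],down(-29.5)))
E
```

```text
[299.49583367   0.         277.01835988] [-0.0364  0.      0.      0.      0.    ]
cam in tool [ 0.08562794 -0.00024507 -0.16937851] 
axes in tool(x,y,z rows)
 [[ 0.001  1.     0.   ]
 [-0.955  0.001 -0.298]
 [-0.298 -0.     0.955]]
[ 4.742e+02 -4.051e+02 -8.550e+01 -1.000e-01 -0.000e+00 -2.220e+01]
[ 5.099e+02 -7.424e+02  1.510e+01 -1.000e-01 -1.000e-01 -4.770e+01]
```

```bash
python3 -m handwheel '[[[60,0,-80,0,0,0],[120,-10,-85,0,0,-2],[180,-50,-85,0,0,-6],[235,-90,-85,0,0,-10],[285,-140,-85,0,0,-14],[330,-190,-85,0,0,-18],[370,-240,-85,0,0,-22],[410,-290,-85,0,0,-22],[445,-345,-85,0,0,-22],[474,-405,-85,0,0,-22],[474,-405,-85,0,0,-22],[474,-405,-85,0,0,-22]]]' 0 30; python3 - <<'E'
from h import *
p,r,s=tool();print(p,s["qvel"].round(3));c=ctrl.camera_info("wrist");im=ctrl.snapshot("wrist")
np.savez("w1.npz",**c);cv2.imwrite("pics/w1raw.png",im[:,:,::-1])
cv2.imwrite("pics/w1.png",cv2.resize(im[:,:,::-1],(800,600),interpolation=cv2.INTER_CUBIC))
E
```

```text
t: 1.6
eef_pos: [0.5002, -0.0565, 0.2992]
eef_rot: [-0.001, 0.953, 0.302, 0.0]
force: [-0.3, 0.2, -0.4]
width: 0.999
[ 0.50017956 -0.05648243  0.29917428] [-0.084 -0.001  0.004 -0.036 -0.005 -0.038]
```

View pics/w1.png

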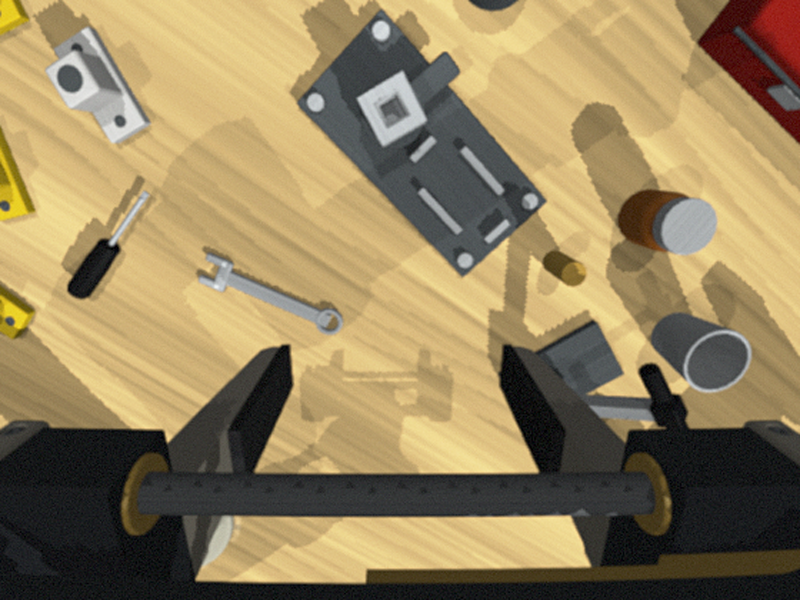

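The wrist view shows plate corners (380,10), (545,203), (462,276), (298,97), the head top around (392,109), the four nest wall tops, the housing bore at (70,78), and the clamp arm pointing up-right.

```bash
python3 - <<'E'
from h import *
c=dict(np.load("w1.npz"));W=lambda x,y,z:at_z(c,.7*x,.7*y,z)[:2]
an=lambda d:np.degrees(np.arctan2(d[1],d[0])).round(1)
P=np.array([W(x,y,.012) for x,y in [(380,10),(545,203),(462,276),(298,97)]])
print("plate",P.mean(0),[ (np.hypot(*(P[i-3]-P[i])).round(4),an(P[i-3]-P[i])) for i in range(4)])
n=[W(x,y,.022) for x,y in [(422,149),(496,231),(481,167),(439,210)]]
print("nest",(n[0]+n[1])/2,(n[2]+n[3])/2,np.hypot(*(n[0]-n[1])),an(n[0]-n[1]),np.hypot(*(n[2]-n[3])),an(n[2]-n[3]))
H=np.array([W(x,y,.076) for x,y in [(400,72),(425,125),(380,146),(358,93)]])
print("head",H.mean(0),[(np.hypot(*(H[i-3]-H[i])).round(4),an(H[i-3]-H[i])) for i in range(4)],"recess",W(391.5,109,.076))
print("arm tip",W(450,63,.042))
print("bore",W(70,78,.054))
F=np.array([W(x,y,.014) for x,y in [(89,27),(149,123),(118,143)]]);print("foot",(F[0]+F[2])/2,an(F[1]-F[0]),an(F[2]-F[1]))
print(go([.460,.277,.15],down(-29.5)))
E
```

```text
plate [ 0.59599784 -0.02443993] [(np.float64(0.2477), np.float64(-100.8)), (np.float64(0.1156), np.float64(168.6)), (np.float64(0.2487), np.float64(78.2)), (np.float64(0.1113), np.float64(-11.9))]
nest [ 0.58563172 -0.07553186] [ 0.58724146 -0.0739095 ] 0.11328268547386136 79.3 0.0592317703385442 -8.5
head [0.60362757 0.02231702] [(np.float64(0.0469), np.float64(-117.4)), (np.float64(0.0425), np.float64(149.1)), (np.float64(0.0464), np.float64(58.3)), (np.float64(0.0389), np.float64(-30.2))] recess [0.60424323 0.0220124 ]
arm tip [0.66945594 0.00387532]
bore [0.46297308 0.27806485]
foot [0.46461112 0.27341552] -117.0 152.9
[ 1.600e+02 -2.974e+02  1.497e+02 -1.000e-01 -0.000e+00 -2.550e+01]
```

```bash
python3 -m handwheel '[[[30,-55,10,0,0,-5],[60,-110,40,0,0,-10],[90,-165,80,0,0,-16],[120,-222,120,0,0,-22],[150,-280,150,0,0,-25.5],[160,-297.4,150,0,0,-25.5],[160,-297.4,150,0,0,-25.5],[160,-297.4,150,0,0,-25.5],[160,-297.4,150,0,0,-25.5]]]' 0 30; python3 - <<'E'
from h import *
p,r,s=tool();print(p,s["qvel"].round(3));c=ctrl.camera_info("wrist");im=ctrl.snapshot("wrist")
np.savez("w2.npz",**c)
print(proj(c,[[.462,.277,.054]]))
cv2.imwrite("pics/w2.png",cv2.resize(im[:,:,::-1],(800,600),interpolation=cv2.INTER_CUBIC))
E
```

```text
t: 2.78
eef_pos: [0.4612, 0.2754, 0.1505]
eef_rot: [-0.001, 0.864, 0.503, 0.001]
force: [-1.2, 0.7, -0.1]
width: 1.001
[0.46122416 0.2753625  0.15051141] [ 0.003 -0.003  0.     0.004  0.     0.004]
[[276.34252858 208.27641277]]
```

View pics/w2.png

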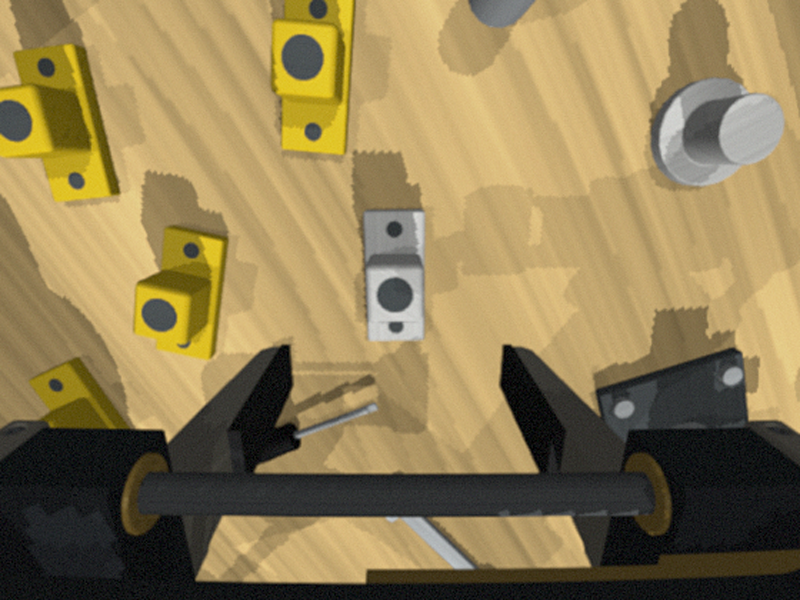

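```bash
python3 - <<'E'
from h import *
c=dict(np.load("w2.npz"));W=lambda x,y,z:at_z(c,.7*x,.7*y,z)[:2]
an=lambda d:np.degrees(np.arctan2(d[1],d[0])).round(1)
print("bore",W(394.5,294.5,.054))
f=[W(*q,.014) for q in [(363,210),(424,210),(424,341),(370,342)]]
print("foot",np.mean(f,0),an(f[0]-f[3]),an(f[1]-f[2]),an(f[1]-f[0]),[np.hypot(*(f[i]-f[i-1])).round(3) for i in range(4)])
print(go([*W(394.5,294.5,.054),.033],down(-29.5)))
E
```

```text
bore [0.46286682 0.27888823]
foot [0.46325603 0.27857715] 62.2 61.6 -29.6 [np.float64(0.101), np.float64(0.043), np.float64(0.1), np.float64(0.042)]
[ 3.600e+00 -1.000e-01  1.175e+02 -0.000e+00 -1.000e-01 -1.000e-01]
```

```bash
python3 -m handwheel '[[[3.6,0,40,0,0,0],[3.6,0,80,0,0,-0.5],[3.6,0,110,0,0,-0.5],[3.6,0,123,0,0,-0.5],[3.6,0,123,0,0,-0.5],[3.6,0,123,0,0,-0.5]]]' 0 30 && python3 -m handwheel '[[[0,0,0,0,0,0],[0,0,0,0,0,0],[0,0,0,0,0,0],[0,0,0,0,0,0],[0,0,0,0,0,0],[0,0,0,0,0,0]]]' 1 30; python3 - <<'E'
from h import *
p,r,s=tool();print(p,s["qvel"].round(3),s["width"]*92)
print(go([p[0],p[1],.16],r),go([.586,-.0755,.16],down(-10.2)),go([.586,-.0755,p[2]+.012],down(-10.2)))
E
```

```text
t: 3.58
eef_pos: [0.4644, 0.2791, 0.0292]
eef_rot: [-0.0, 0.862, 0.506, 0.002]
force: [-0.2, -0.8, -0.6]
width: 0.999
t: 4.32
eef_pos: [0.4637, 0.2794, 0.0291]
eef_rot: [-0.001, 0.862, 0.506, 0.002]
force: [-3.1, 2.5, 2.1]
width: 0.41
[0.46370858 0.27938776 0.02907243] [ 0.001 -0.     0.     0.    -0.    -0.   ] 37.73449703390181
[   0.5   -0.  -130.9    0.     0.     0. ] [-2.499e+02  2.797e+02 -1.319e+02  0.000e+00 -2.000e-01 -1.890e+01] [-2.503e+02  2.797e+02 -1.290e+01  0.000e+00 -2.000e-01 -1.890e+01]
```

```bash
python3 -m handwheel '[[[0,0,-60,0,0,0],[-15,15,-110,0,0,-2],[-50,55,-130,0,0,-5],[-90,100,-130,0,0,-9],[-130,145,-130,0,0,-13],[-170,190,-130,0,0,-17],[-210,235,-130,0,0,-19],[-240,268,-115,0,0,-19],[-250,280,-90,0,0,-19],[-250,280,-80,0,0,-19],[-250,280,-80,0,0,-19],[-250,280,-80,0,0,-19]]]' 1 30; python3 - <<'E'
from h import *
p,r,s=tool();print(p,s["qvel"].round(3),s["width"]*92);c=ctrl.camera_info("wrist");im=ctrl.snapshot("wrist")
np.savez("w3.npz",**c)
cv2.imwrite("pics/w3.png",cv2.resize(im[:,:,::-1],(800,600),interpolation=cv2.INTER_CUBIC))
E
```

```text
t: 5.82
eef_pos: [0.5867, -0.0747, 0.1089]
eef_rot: [-0.0, 0.766, 0.642, 0.002]
force: [0.1, -0.1, -4.3]
width: 0.416
[ 0.58665638 -0.07467644  0.10893969] [ 0.    -0.007 -0.011 -0.002 -0.002 -0.   ] 38.27275020686069
```

View pics/w3.png

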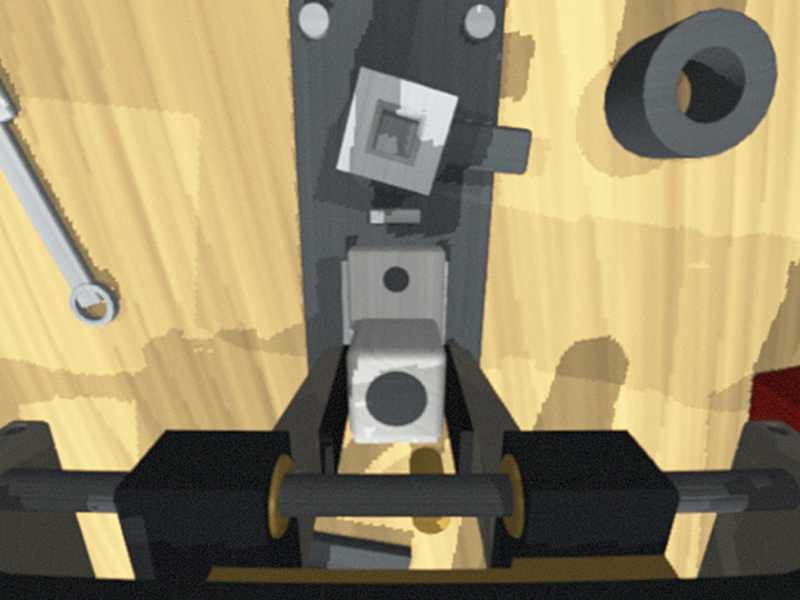

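```bash
python3 - <<'E'
from h import *
c=dict(np.load("w3.npz"));W=lambda x,y,z:at_z(c,.7*x,.7*y,z)[:2]
an=lambda d:np.degrees(np.arctan2(d[1],d[0])).round(1)
p,r,s=tool();print("tool x ang",an(r.as_matrix()[:2,0]),an(r.as_matrix()[:2,1]))
L=[W(292,0,.012),W(307,350,.012)];Q=[W(504,0,.012),W(482,360,.012)]
print("plate edges",an(L[0]-L[1]),an(Q[0]-Q[1]))
u=np.radians(80);
for th in (79,80):
    y=np.array([np.cos(np.radians(th)),np.sin(np.radians(th))]);x=np.array([y[1],-y[0]])
    print("th",th,"edge x",[round(float(q@x),4) for q in L+Q],"mid",np.mean([q@x for q in L+Q]))
    w=W(395,216,.022);print(" wall",w,"x",w@x,"-> nest y",w@y-.057)
    H=np.array([W(*q,.076) for q in [(361,67),(458,97),(430,195),(337,168)]]);h=H.mean(0)
    print(" head",h,"x",h@x,"y-100",h@y-.1,[an(H[i-3]-H[i]) for i in range(4)],[np.hypot(*(H[i-3]-H[i])).round(4) for i in range(4)])
    f=[W(349,248,.0938),W(447,248,.0938)];m=(f[0]+f[1])/2;print(" foot end",m,"x",m@x,"centre y",m@y-.05,an(f[1]-f[0]),np.hypot(*(f[1]-f[0])))
    b=W(396,398,.1338);print(" bore",b,b@x,b@y)
t=W(529,151,.042);print("arm",t,an(t-h),"mouth",W(396.5,134,.076))
E
```

```text
tool x ang 79.9 -10.1
plate edges 79.0 80.0
th 79 edge x [0.5315, 0.5315, 0.6474, 0.651] mid 0.5903312385588522
 wall [ 0.59683152 -0.02012613] x 0.589706285968968 -> nest y 0.0371244684853941
 head [0.60491837 0.02192718] x 0.5896204088529642 y-100 0.03694817917644869 [np.float64(-25.8), np.float64(-115.1), np.float64(154.2), np.float64(64.2)] [np.float64(0.0438), np.float64(0.0435), np.float64(0.0443), np.float64(0.0435)]
 foot end [ 0.59707771 -0.02591941] x 0.5910533690960009 centre y 0.03848459755591074 -10.0 0.04284747235465332
 bore [ 0.58731092 -0.07549869] 0.5909261886996304 0.03795264016627619
th 80 edge x [0.5351, 0.5314, 0.651, 0.6508] mid 0.5920721981499085
 wall [ 0.59683152 -0.02012613] x 0.5912591693250087 -> nest y 0.02681833909159028
 head [0.60491837 0.02192718] x 0.5919206820926386 y-100 0.02663702628641748 [np.float64(-25.8), np.float64(-115.1), np.float64(154.2), np.float64(64.2)] [np.float64(0.0438), np.float64(0.0435), np.float64(0.0443), np.float64(0.0435)]
 foot end [ 0.59707771 -0.02591941] x 0.5925076179650415 centre y 0.02815581729952904 -10.0 0.04284747235465332
 bore [ 0.58731092 -0.07549869] 0.5914985526804261 0.027633775775730264
arm [0.67284862 0.00350554] -15.2 mouth [0.60484204 0.02157666]
```

```bash
python3 -m handwheel '[[[-1.2,-0.4,20,0,0,0.3],[-1.2,-0.4,40,0,0,0.3],[-1.2,-0.4,50,0,0,0.3],[-1.2,-0.4,56,0,0,0.3],[-1.2,-0.4,60,0,0,0.3],[-1.2,-0.4,64,0,0,0.3],[-1.2,-0.4,66.5,0,0,0.3],[-1.2,-0.4,67.5,0,0,0.3],[-1.2,-0.4,67.5,0,0,0.3]]]' 1 30
```

```text
t: 7.0
eef_pos: [0.5866, -0.0758, 0.0418]
eef_rot: [0.0, 0.768, 0.64, 0.002]
force: [0.4, 0.0, -5.6]
width: 0.414
```

```bash
python3 -m handwheel '[[[0,0,0,0,0,0],[0,0,0,0,0,0],[0,0,0,0,0,0],[0,0,0,0,0,0],[0,0,-30,0,0,0],[0,0,-90,0,0,0],[-20,0,-140,0,0,0],[-40,0,-160,0,0,0],[-40,0,-160,0,0,0],[-40,0,-160,0,0,0]]]' 0 30; python3 - <<'E'
from h import *
p,r,s=tool();print(p,s["qvel"].round(3),s["width"]*92);c=ctrl.camera_info("wrist");im=ctrl.snapshot("wrist")
np.savez("w4.npz",**c)
cv2.imwrite("pics/w4.png",cv2.resize(im[:,:,::-1],(800,600),interpolation=cv2.INTER_CUBIC))
E
```

```text
t: 8.25
eef_pos: [0.5781, -0.1147, 0.2]
eef_rot: [-0.001, 0.768, 0.64, 0.002]
force: [-0.6, 0.1, -0.1]
width: 1.001
[ 0.57808605 -0.11471757  0.20003113] [ 0.008  0.012  0.012 -0.002  0.001 -0.003] 92.1176973163988
```

View pics/w4.png

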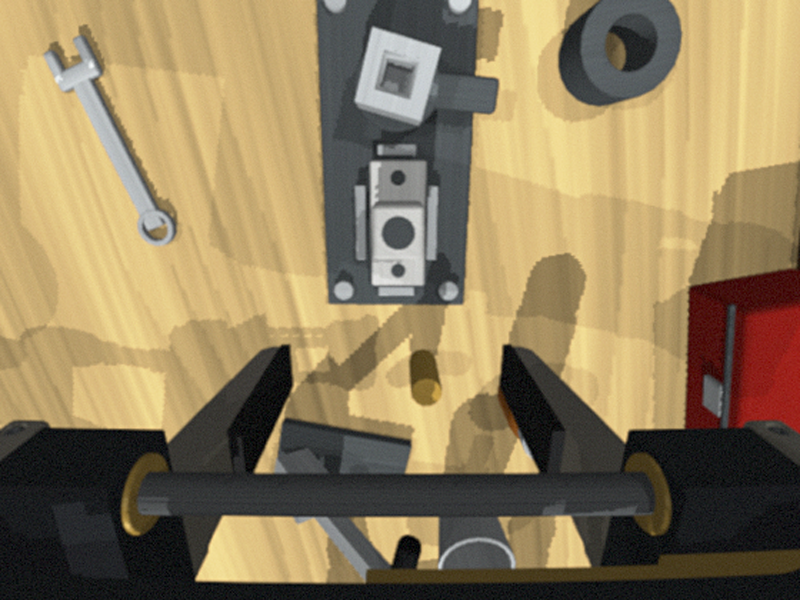

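The housing lies flat inside all four nest walls (bore at (398,232), walls evenly round the foot). Next is the key, with the tool tilted along its axis.

```bash
python3 - <<'E'
from h import *
c=dict(np.load("w4.npz"));W=lambda x,y,z:at_z(c,.7*x,.7*y,z)[:2]
print("bore",W(398,232,.066),"nest exp",np.array([.605,.0218])-.1*np.array([np.cos(np.radians(79.6)),np.sin(np.radians(79.6))]))
T=ctrl.camera_info("top");print("cup",at_z(T,602*.7,244*.7,.075))
print(ctrl.state()["joint_positions"].round(2))
a=np.radians(-21);t=np.radians(42.5);d=np.array([np.cos(a),np.sin(a),0])
kz=np.sin(t)*d+np.array([0,0,np.cos(t)]);kx=np.cos(t)*d-np.array([0,0,np.sin(t)])
B=np.array([.5386,-.3306,.137]);print(go(B+.061*kz,rot(-kz,kx)), B+.061*kz)
E
```

```text
bore [ 0.58751537 -0.07680529] nest exp [ 0.58694809 -0.07655715]
cup [ 0.59922552 -0.38611767  0.075     ]
[-0.4   0.21  1.57  0.    1.36 -0.22]
[-227.4   40.6   16.7   42.3    3.7   10.3] [ 0.57707379 -0.3453687   0.18197392]
```

```bash
python3 -m handwheel '[[[-40,5,-20,0,0,0],[-95,15,-30,5,0,1],[-150,28,-30,14,1,3],[-200,38,-25,24,2,6],[-227,41,-10,33,3,8],[-227,41,10,40,3.5,10],[-227,41,16,42.3,3.7,10.3],[-227,41,16.7,42.3,3.7,10.3],[-227,41,16.7,42.3,3.7,10.3],[-227,41,16.7,42.3,3.7,10.3]]]' 0.5 40; python3 - <<'E'
from h import *
p,r,s=tool();print(p,s["qvel"].round(3),s["width"]*92,s["joint_positions"].round(2));c=ctrl.camera_info("wrist");im=ctrl.snapshot("wrist")
np.savez("w5.npz",**c)
cv2.imwrite("pics/w5.png",cv2.resize(im[:,:,::-1],(800,600),interpolation=cv2.INTER_CUBIC))
E
```

```text
t: 9.55
eef_pos: [0.5779, -0.345, 0.1842]
eef_rot: [-0.297, 0.769, 0.528, -0.205]
force: [-0.4, 0.7, 0.2]
width: 0.5
[ 0.57787238 -0.34499642  0.18415374] [-0.003  0.001 -0.002 -0.002  0.003 -0.001] 45.961162417192625 [-0.63  1.19  0.32 -0.25  2.33 -0.37]
```

View pics/w5.png

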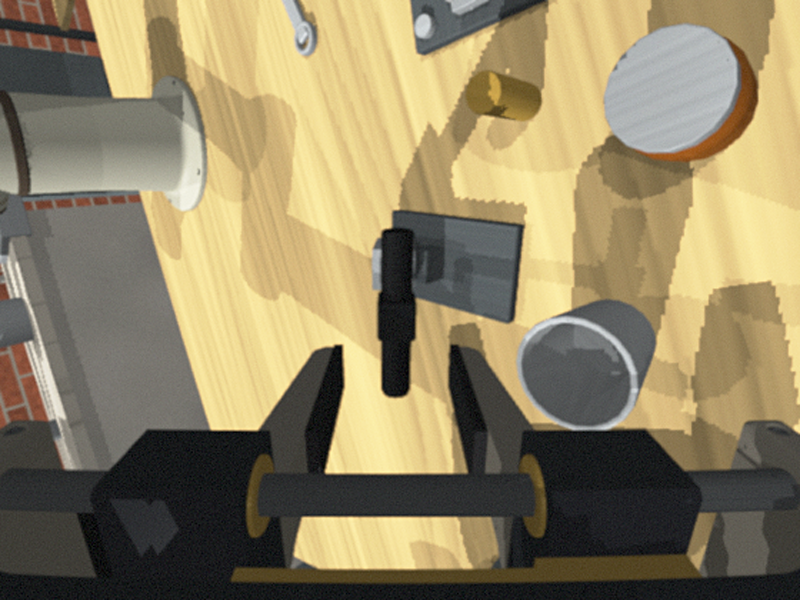

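The hub is at (397,317) and the bar ends at (398,230) and (396,397), so the bar lies along tool x. The sleeve shows behind it, with its left edge at about x=373. I'll solve for the bar in the tool frame and test the lean against the sleeve edge.

```bash
python3 - <<'E'
from h import *
from scipy.optimize import least_squares
c=dict(np.load("w5.npz"));p,r,s=tool()
obs=np.array([[398,230],[397,317],[396,397]])*.7
def f(v):
    X=np.array([v[:3]+np.array([np.cos(v[3]),np.sin(v[3]),0])*k for k in (.05,0,-.05)])
    return (proj(c,p+r.apply(X))-obs).ravel()
q=least_squares(f,[0,0,.06,0]);print("bar in tool mm",(q.x[:3]*1000).round(1),np.degrees(q.x[3]),"res",q.fun.round(1))
B=p+r.apply(q.x[:3]);print("bar world",B)
a=np.radians(-21)
for t in (40,42.5,45):
    t=np.radians(t);d=np.array([np.cos(a),np.sin(a),0]);kz=np.sin(t)*d+[0,0,np.cos(t)];kx=np.cos(t)*d-[0,0,np.sin(t)];ky=np.cross(kz,kx)
    S=[B-.104*kz+.017*(i*kx+j*ky) for i,j in ((-1,1),(-1,-1),(1,-1),(1,1))]
    print(np.degrees(t),"tipz",(B-.15*kz).round(4),"sleeve px800",(proj(c,S)/.7).round(0).tolist())
im=cv2.imread("pics/w5.png");print(im[262,355:450:4].mean(1).round().tolist())
E
```

```text
bar in tool mm [ 1.7  1.7 56.6] 0.5233597671501752 res [ 0.  -0.4 -0.   0.8  0.  -0.5]
bar world [ 0.54399281 -0.33037108  0.14107804]
40.0 tipz [ 0.454  -0.2958  0.0262] sleeve px800 [[380.0, 251.0], [381.0, 293.0], [423.0, 293.0], [424.0, 252.0]]
42.5 tipz [ 0.4494 -0.2941  0.0305] sleeve px800 [[374.0, 252.0], [375.0, 293.0], [417.0, 293.0], [418.0, 252.0]]
45.0 tipz [ 0.445  -0.2924  0.035 ] sleeve px800 [[369.0, 252.0], [369.0, 293.0], [411.0, 293.0], [412.0, 251.0]]
[176.0, 169.0, 178.0, 171.0, 161.0, 179.0, 145.0, 25.0, 41.0, 36.0, 28.0, 30.0, 17.0, 17.0, 24.0, 75.0, 41.0, 75.0, 58.0, 45.0, 55.0, 47.0, 50.0, 88.0]
```

```bash
python3 -m handwheel '[[[1.7,1.7,25,0,0,0.5],[1.7,1.7,50,0,0,0.5],[1.7,1.7,68,0,0,0.5],[1.7,1.7,75,0,0,0.5],[1.7,1.7,75,0,0,0.5],[1.7,1.7,75,0,0,0.5]]]' 0.5 40 && python3 -m handwheel '[[[0,0,0,0,0,0],[0,0,0,0,0,0],[0,0,0,0,0,0],[0,0,0,0,0,0],[0,0,0,0,0,0]]]' 1 60
```

```text
t: 10.35
eef_pos: [0.5331, -0.3263, 0.1284]
eef_rot: [-0.295, 0.772, 0.525, -0.206]
force: [0.5, 0.1, -0.0]
width: 0.502
t: 10.98
eef_pos: [0.5328, -0.3262, 0.129]
eef_rot: [-0.296, 0.771, 0.524, -0.206]
force: [-2.1, 2.0, 2.9]
width: 0.18
```

```bash
python3 -m handwheel '[[[0,0,-3,0,0,0],[0,0,-8,0,0,0],[0,0,-14,0,0,0],[0,0,-14,0,0,0]]]' 1 60; python3 -m handwheel '[[[0,0,-8,0,0,0],[0,0,-16,0,0,0],[0,0,-24,0,0,0],[0,0,-32,0,0,0],[0,0,-40,0,0,0],[0,0,-48,0,0,0],[0,0,-52,0,0,0],[0,0,-52,0,0,0],[0,0,-52,0,0,0]]]' 1 60;  python3 - <<'E'
from h import *
p,r,s=tool();print(p,s["qvel"].round(3),s["width"]*92,s["joint_positions"].round(2));c=ctrl.camera_info("wrist");im=ctrl.snapshot("wrist")
np.savez("w6.npz",**c)
f=lambda im,x,y,w,h,s:cv2.resize(im[y:y+h,x:x+w,::-1],None,fx=s,fy=s,interpolation=cv2.INTER_CUBIC)
sc=ctrl.snapshot("scene");S=ctrl.camera_info("scene");u,v=proj(S,[p])[0].astype(int);print(u,v)
m=np.zeros((600,800,3),np.uint8);m[:,:400]=f(im,200,90,133,200,3)[:600,:400].repeat(1,1) if 0 else cv2.resize(f(im,200,90,134,200,3),(400,600));m[:,400:]=cv2.resize(f(sc,max(u-66,0),v-80,133,200,3),(400,600));cv2.imwrite("pics/w6.png",m);print(max(u-66,0),v-80)
E
```

```text
t: 11.48
eef_pos: [0.5341, -0.3261, 0.1287]
eef_rot: [-0.308, 0.767, 0.521, -0.211]
force: [-37.4, 11.4, -27.3]
width: 0.183
t: 12.6
eef_pos: [0.5678, -0.3392, 0.1661]
eef_rot: [-0.308, 0.767, 0.522, -0.211]
force: [-0.7, 0.4, -0.2]
width: 0.004
[ 0.56777601 -0.33920489  0.16606587] [-0.002 -0.001  0.007 -0.     0.003 -0.   ] 0.38593107242957947 [-0.63  1.17  0.41 -0.24  2.3  -0.35]
150 250
84 170
```

View pics/w6.png

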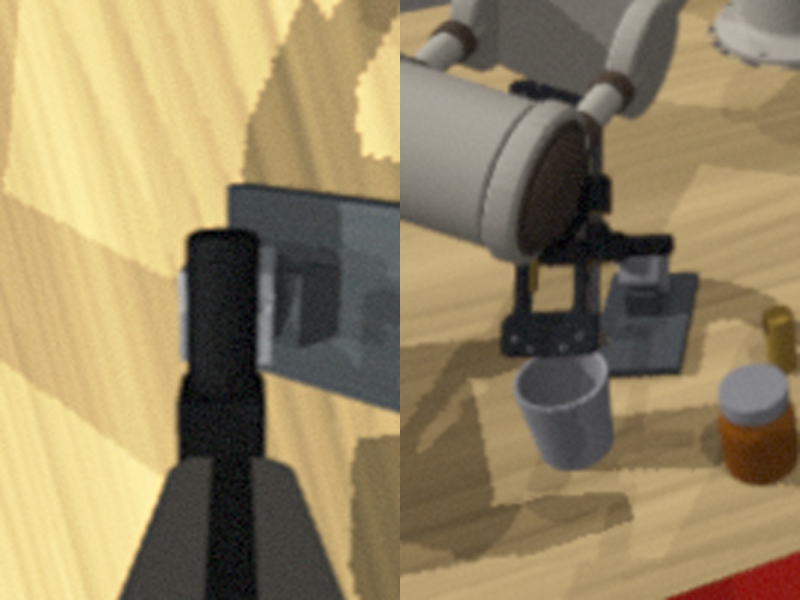

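The picture shows the key still seated: the far end of its bar is unchanged in the scene view, and the shut fingers are now in front of it. The pads slipped off while pulling, with about 46 N along the axis. I'll re-measure the bar from both wrist views before gripping again.

```bash
python3 - <<'E'
from h import *
from scipy.optimize import least_squares
c5=dict(np.load("w5.npz"));c6=dict(np.load("w6.npz"));T=ctrl.camera_info("top");S=ctrl.camera_info("scene")
p,r,s=tool()
tr=lambda x,y:(.7*(510+(x-400)*.3),.7*(235+y*.3));br=lambda x,y:(.7*(180+(x-400)*.3),.7*(335+(y-300)*.3))
D=[(c5,.05,(398*.7,230*.7)),(c5,0,(397*.7,316.5*.7)),(c5,-.05,(396*.7,397*.7)),(c6,.05,(200+223/2.985,90+232/3)),
 (T,.05,tr(563,73)),(T,-.05,tr(732,140)),(S,.05,br(630,382)),(S,-.05,br(431,386)),(T,0,tr(645,105)),(S,0,br(532,382))]
def f(v,D=D):
    d=np.array([np.cos(v[3])*np.cos(v[4]),np.sin(v[3])*np.cos(v[4]),np.sin(v[4])])
    return np.array([proj(c,[v[:3]+d*k])[0]-np.array(o) for c,k,o in D]).ravel()
for n,DD in (("wrist",D[:4]),("fixed",D[4:]),("all",D)):
    q=least_squares(lambda v:f(v,DD),[.54,-.33,.138,1.2,0],loss="soft_l1");print(n,q.x[:3].round(4),np.degrees(q.x[3:]).round(1),f(q.x,DD).round(1).tolist(),"tool mm",(r.inv().apply(q.x[:3]-p)*1000).round(1))
print("tool z",r.as_matrix()[:,2].round(3),"tilt",np.degrees(np.arccos(-r.as_matrix()[2,2])))
sc=cv2.imread("pics/w6.png")
E
```

```text
wrist [ 0.5392 -0.3301  0.1361] [72.9 -5. ] [-0.2, -0.4, -0.1, 0.0, 0.0, -0.0, 0.2, 0.3] tool mm [-2.  -0.7 42.2]
fixed [ 0.5387 -0.3305  0.1375] [68.6 -1.2] [-0.8, -0.4, 0.1, 0.1, 0.1, -0.2, -0.2, -0.1, 0.1, 0.2, -0.3, 0.3] tool mm [-2.5 -1.9 41.4]
all [ 0.5399 -0.3303  0.1371] [70.7 -2.9] [-0.1, -0.1, -0.2, 0.4, -0.3, -0.8, 0.1, 0.7, -1.3, -0.0, 0.3, -1.1, 0.5, 0.2, -0.2, 0.3, -0.0, -0.2, -0.1, 0.7] tool mm [-1.8 -0.8 41.1]
tool z [-0.645  0.253 -0.721] tilt 43.8752875183903
```

```bash
python3 - <<'E'
from h import *
a=np.radians(-20.7);t=np.radians(42.7);d=np.array([np.cos(a),np.sin(a),0])
kz=np.sin(t)*d+[0,0,np.cos(t)];kx=np.cos(t)*d-[0,0,np.sin(t)]
B=np.array([.539,-.3303,.1373]);print(go(B-.021*kz,rot(-kz,kx)))
E
```

```text
[-2.4 -1.2 62.5 -1.2 -0.5 -0.7]
```

```bash
python3 -m handwheel '[[[-2.4,-1.2,0,-1.2,-0.5,-0.7],[-2.4,-1.2,0,-1.2,-0.5,-0.7],[-2.4,-1.2,0,-1.2,-0.5,-0.7],[-2.4,-1.2,25,-1.2,-0.5,-0.7],[-2.4,-1.2,50,-1.2,-0.5,-0.7],[-2.4,-1.2,62.5,-1.2,-0.5,-0.7],[-2.4,-1.2,62.5,-1.2,-0.5,-0.7],[-2.4,-1.2,62.5,-1.2,-0.5,-0.7]]]' 0.5 60 && python3 -m handwheel '[[[0,0,0,0,0,0],[0,0,0,0,0,0],[0,0,0,0,0,0],[0,0,0,0,0,0],[0,0,0,0,0,0]]]' 1 60; python3 -c "
from h import *
p,r,s=tool();print(s['width']*92,s['force'],s['torque'])"
```

```text
t: 13.7
eef_pos: [0.5261, -0.3255, 0.1224]
eef_rot: [-0.299, 0.766, 0.53, -0.207]
force: [-0.4, -0.0, 0.1]
width: 0.502
t: 14.32
eef_pos: [0.526, -0.3256, 0.1227]
eef_rot: [-0.299, 0.766, 0.53, -0.207]
force: [-1.1, -0.0, 1.8]
width: 0.177
16.292711182648887 [-1.1137418  -0.02563444  1.84445264] [-0.11696402  0.05909386  0.01114287]
```

```bash
python3 -m handwheel '[[[0,0,-2,0,0,0],[0,0,-4,0,0,0],[0,0,-4,0,0,0]]]' 1 60; python3 -c "
from h import *
p,r,s=tool();print(s['width']*92,r.inv().apply(s['force']),r.inv().apply(s['torque']))"
```

```text
t: 14.7
eef_pos: [0.5264, -0.3256, 0.1227]
eef_rot: [-0.302, 0.765, 0.529, -0.208]
force: [-10.3, 2.2, -7.4]
width: 0.18
16.548866256289195 [-1.56880978 -2.61306947 12.52467408] [ 0.01236775 -0.16779282  0.11066386]
```

The key is binding in its sleeve. While I pull, the tool yields and pushes it sideways (tool y -2.6 N against 12.5 N axial). I'll cancel the side force while drawing.

```bash
cat > fz.py <<'E'
from h import *
p,r,s=tool();print("w",(s['width']*92).round(1),"Ft",r.inv().apply(s['force']).round(1),"Tt",r.inv().apply(s['torque']).round(2),"tilt",np.degrees(np.arccos(-r.as_matrix()[2,2])).round(2))
E
python3 -m handwheel '[[[-0.4,-1,-2,-0.4,0,0],[-0.4,-1.2,-4,-0.6,0,0],[-0.4,-1.2,-4,-0.6,0,0]]]' 1 60; python3 fz.py
```

```text
t: 15.08
eef_pos: [0.5276, -0.3262, 0.1252]
eef_rot: [-0.299, 0.766, 0.53, -0.206]
force: [-2.8, 1.4, -4.8]
width: 0.182Traceback (most recent call last):
  File "fz.py", line 2, in <module>
    p,r,s=tool();print("w",(s['width']*92).round(1),"Ft",r.inv().apply(s['force']).round(1),"Tt",r.inv().apply(s['torque']).round(2),"tilt",np.degrees(np.arccos(-r.as_matrix()[2,2])).round(2))
                           ^^^^^^^^^^^^^^^^^^^^^
AttributeError: 'float' object has no attribute 'round'
```

```bash
sed -i 's/(s\[.width.\]\*92).round(1)/s["width"]*92/' fz.py; python3 fz.py; python3 -m handwheel '[[[-0.2,-0.6,-3,-0.2,0,0],[-0.2,-0.8,-6,-0.3,0,0],[-0.2,-0.8,-9,-0.3,0,0],[-0.2,-0.8,-12,-0.3,0,0],[-0.2,-0.8,-12,-0.3,0,0]]]' 1 60; python3 fz.py
```

```text
w 16.77570691878056 Ft [0.3 1.  5.6] Tt [-0.51 -0.07  0.06] tilt 42.59
t: 15.7
eef_pos: [0.5349, -0.3293, 0.1349]
eef_rot: [-0.297, 0.767, 0.531, -0.204]
force: [-0.7, -0.5, -2.6]
width: 0.182
w 16.757794117802074 Ft [-0.7  1.4  2.3] Tt [-0.72  0.01 -0.04] tilt 42.22
```

```bash
python3 -m handwheel '[[[0,0,-4,0,0,0],[0,0.2,-8,0.2,0,0],[0,0.2,-12,0.2,0,0],[0,0.2,-16,0.2,0,0],[0,0.2,-16,0.2,0,0]]]' 1 60; python3 fz.py; python3 -m handwheel '[[[0,0,-5,0,0,0],[0,0,-10,0,0,0],[0,0,-15,0,0,0],[0,0,-20,0,0,0],[0,0,-26,0,0,0],[0,0,-32,0,0,0],[0,0,-32,0,0,0]]]' 1 60; python3 fz.py; python3 -c "
from h import *
p,r,s=tool();print(p,s['joint_positions'].round(2))"
```

```text
t: 16.32
eef_pos: [0.5455, -0.3333, 0.1471]
eef_rot: [-0.298, 0.767, 0.53, -0.205]
force: [-0.1, 0.3, -4.1]
width: 0.183
w 16.807304918462474 Ft [0.2 2.7 3.1] Tt [-0.75 -0.02  0.04] tilt 42.37
t: 17.2
eef_pos: [0.566, -0.3412, 0.171]
eef_rot: [-0.297, 0.767, 0.53, -0.205]
force: [0.0, 0.1, -4.7]
width: 0.18
w 16.527164630489047 Ft [0.1 3.2 3.5] Tt [-1.11  0.02  0.01] tilt 42.31
[ 0.56602297 -0.3412344   0.17101305] [-0.64  1.13  0.46 -0.24  2.26 -0.36]
```

The key is free (about 4.7 N down, width steady). Now I work out standing it upright above the recess.

```bash
python3 - <<'E'
from h import *
an=lambda d:np.degrees(np.arctan2(d[1],d[0])).round(1)
c=dict(np.load("w4.npz"));H=np.array([at_z(c,.7*x,.7*y,.076)[:2] for x,y in [(375,27),(441,43),(421,124),(356,104)]])
print("head",H.mean(0),[an(H[i-3]-H[i]) for i in range(4)],[np.hypot(*(H[i-3]-H[i])).round(3) for i in range(4)],"mouth",at_z(c,.7*398,.7*75,.076)[:2])
p,r,s=tool();
print(go([.57,-.30,.27],r),go([.56,-.2,.285],down(-25.6)),go([.6048,.0218,.27],down(-25.6)))
E
```

```text
head [0.60532028 0.02147426] [np.float64(-22.6), np.float64(-114.1), np.float64(153.6), np.float64(63.7)] [np.float64(0.041), np.float64(0.048), np.float64(0.043), np.float64(0.046)] mouth [0.60521991 0.02164609]
[ 40.1 -74.6 -65.9   0.    0.    0. ] [ 130.1 -117.7  -46.8  -42.3    1.7    4.7] [ 353.4 -134.5  -10.9  -42.3    1.7    4.7]
```

```bash
python3 -m handwheel '[[[10,-20,-25,0,0,0],[25,-45,-45,0,0,0],[40,-75,-66,0,0,0],[55,-85,-64,-5,0,0.5],[75,-95,-60,-12,0.5,1],[100,-108,-55,-20,1,2],[130,-118,-47,-28,1.2,3],[165,-121,-41,-36,1.5,4],[200,-124,-35,-42.3,1.7,4.7],[235,-126,-30,-42.3,1.7,4.7],[270,-129,-24,-42.3,1.7,4.7],[305,-131,-18,-42.3,1.7,4.7],[335,-133,-13,-42.3,1.7,4.7],[353,-134.5,-11,-42.3,1.7,4.7],[353,-134.5,-11,-42.3,1.7,4.7],[353,-134.5,-11,-42.3,1.7,4.7],[353,-134.5,-11,-42.3,1.7,4.7]]]' 1 60; python3 fz.py; python3 - <<'E'
from h import *
p,r,s=tool();print(p,s["qvel"].round(3),s["joint_positions"].round(2),go([.605,.0217,.27],down(-25.6)));c=ctrl.camera_info("wrist");im=ctrl.snapshot("wrist")
np.savez("w7.npz",**c)
S=ctrl.camera_info("scene");T=ctrl.camera_info("top");sc=ctrl.snapshot("scene");tp=ctrl.snapshot("top")
u,v=proj(S,[p-[0,0,.1]])[0].astype(int);print("scene crop",u-60,v-75)
m=np.zeros((600,800,3),np.uint8)
m[:,:400]=cv2.resize(im[30:280,194:361,::-1],(400,600),interpolation=cv2.INTER_CUBIC)
m[:,400:]=cv2.resize(sc[v-90:v+60,u-50:u+50,::-1],(400,600),interpolation=cv2.INTER_CUBIC)
print("sc origin",u-50,v-90);cv2.imwrite("pics/w7.png",m)
E
```

```text
t: 19.32
eef_pos: [0.6046, 0.0203, 0.2702]
eef_rot: [0.0, 0.847, 0.532, -0.0]
force: [-0.2, -1.1, -4.2]
width: 0.181
w 16.62650070937074 Ft [-1.1  0.3  4.2] Tt [-0.04  0.   -0.01] tilt 0.07
[0.60462071 0.02026724 0.27018038] [ 0.003  0.    -0.001  0.004 -0.002 -0.001] [-0.17  0.2   1.43 -0.    1.5   0.28] [ 1.5 -0.3  0.2  0.   0.1 -0.1]
scene crop 236 144
sc origin 246 129
```

View pics/w7.png

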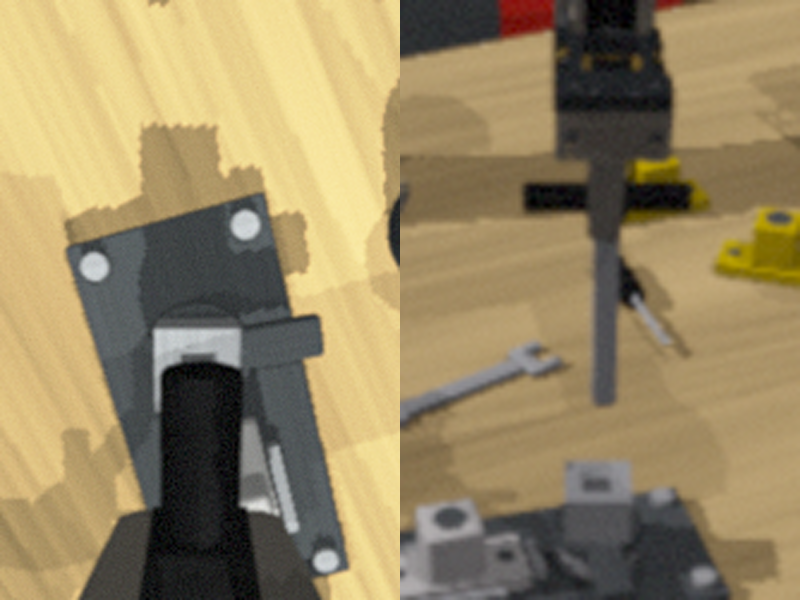

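The key hangs upright above the head. In the scene crop the bar ends are at (526,196) and (690,196) and the tip is at (604,404). I'll check the in-hand tilt from these.

```bash
python3 - <<'E'
from h import *
S=ctrl.camera_info("scene");p,r,s=tool();X,Y,Z=r.as_matrix().T
print("T",s["torque"])
raw=lambda x,y:np.array([246+(x-400)/4,129+y/4])
e1,e2,tip=raw(526,196),raw(690,196),raw(604,404)
for off in (-.019,-.016,-.022):
    B=p+off*Z
    print(off,"bar ends pred",proj(S,[B-.05*X,B+.05*X]).round(1).tolist(),"obs",e1,e2)
    for tl in (-4,-2,0,2,4):
        a=np.radians(tl);print("  tilt to +tool y",tl,proj(S,[B+.15*(np.cos(a)*Z+np.sin(a)*Y)])[0].round(1),end="")
    print(" obs tip",tip)
print("head mouth pred",proj(S,[[.605,.0217,.076]])[0],"obs",raw(598,484))
# fingers' shadowless check: head corners in wrist
E
```

```text
T [-0.04732598 -0.07992436  0.0279121 ]
-0.019 bar ends pred [[276.4, 178.4], [318.4, 178.6]] obs [277.5 178. ] [318.5 178. ]
  tilt to +tool y -4 [295.9 227.4]  tilt to +tool y -2 [295.9 228.7]  tilt to +tool y 0 [296.  229.9]  tilt to +tool y 2 [296.  231.1]  tilt to +tool y 4 [296.1 232.2] obs tip [297. 230.]
-0.016 bar ends pred [[276.4, 179.5], [318.4, 179.7]] obs [277.5 178. ] [318.5 178. ]
  tilt to +tool y -4 [295.8 228.4]  tilt to +tool y -2 [295.9 229.6]  tilt to +tool y 0 [295.9 230.8]  tilt to +tool y 2 [296. 232.]  tilt to +tool y 4 [296.  233.1] obs tip [297. 230.]
-0.022 bar ends pred [[276.4, 177.3], [318.5, 177.5]] obs [277.5 178. ] [318.5 178. ]
  tilt to +tool y -4 [295.9 226.5]  tilt to +tool y -2 [295.9 227.7]  tilt to +tool y 0 [296.  228.9]  tilt to +tool y 2 [296.  230.1]  tilt to +tool y 4 [296.1 231.2] obs tip [297. 230.]
head mouth pred [295.84552983 249.27450601] obs [295.5 250. ]
```

```bash
python3 - <<'E'
from h import *
S=ctrl.camera_info("scene");p,r,s=tool();X,Y,Z=r.as_matrix().T
ims=np.mean([ctrl.snapshot("scene").astype(float) for _ in range(4)],0)
sat=ims.max(2)-ims.min(2)
def edges(v,a,b,th=35):
    m=np.clip((60-sat[v,a:b])/40,0,1) # 1 = grey
    return a+np.array([np.sum(m*np.arange(b-a))/m.sum()]),m.sum()
B=p-.019*Z
for v in (196,200,204,208,212,216,220,224,227,229):
    c,w=edges(v,288,306 if v<190 else 304)
    print(v,c.round(2),round(w,1),end=" | ")
print()
for k in (.06,.09,.12,.145): print("pred",k,proj(S,[B+k*Z])[0].round(2),end=" ")
print()
for v in range(246,262,2):
    print(v,[int(x) for x in sat[v,282:312]],[int(x) for x in ims[v,282:312].mean(1)])
H=lambda i,j:[.605+.022*(i*X[0]+j*Y[0]),.0217+.022*(i*X[1]+j*Y[1]),.076]
print(proj(S,[H(-1,-1),H(1,-1),H(1,1),H(-1,1)]).round(1).tolist())
E
```

```text
196 [298.44] 9.8 | 200 [298.68] 9.6 | 204 [298.65] 9.7 | 208 [296.94] 6.4 | 212 [296.87] 6.6 | 216 [296.74] 6.5 | 220 [296.47] 6.9 | 224 [296.57] 6.7 | 227 [296.52] 6.8 | 229 [296.59] 6.0 | 
pred 0.06 [296.81 200.  ] pred 0.09 [296.51 210.28] pred 0.12 [296.23 220.24] pred 0.145 [296.   228.31] 
246 [66, 65, 65, 63, 52, 23, 1, 4, 5, 4, 3, 2, 3, 3, 2, 4, 3, 4, 4, 3, 2, 22, 52, 63, 65, 65, 66, 65, 66, 65] [137, 136, 135, 134, 134, 127, 121, 121, 125, 124, 122, 123, 127, 128, 131, 133, 135, 139, 144, 148, 147, 143, 135, 133, 133, 133, 133, 133, 133, 134]
248 [65, 66, 66, 63, 50, 19, 4, 4, 4, 4, 3, 4, 2, 2, 2, 3, 5, 3, 3, 3, 3, 19, 50, 63, 64, 65, 66, 66, 66, 64] [133, 133, 132, 133, 133, 134, 133, 134, 127, 115, 103, 105, 105, 108, 108, 110, 129, 138, 140, 145, 147, 142, 135, 132, 132, 132, 133, 132, 133, 133]
250 [63, 63, 64, 63, 50, 19, 3, 4, 4, 3, 3, 3, 3, 2, 3, 2, 3, 3, 4, 4, 4, 15, 45, 62, 64, 63, 60, 55, 49, 45] [130, 128, 129, 129, 131, 134, 134, 134, 127, 108, 83, 76, 77, 80, 79, 84, 104, 129, 136, 140, 144, 142, 138, 131, 132, 133, 132, 135, 138, 139]
252 [63, 65, 65, 64, 52, 2
[... 487 characters left out ...]
, 3, 1, 2, 3, 3, 3, 2, 2, 2, 3, 3, 1, 1, 2, 2, 2, 2, 2, 2, 3, 5, 6, 5, 6, 7, 5, 5] [83, 77, 72, 64, 62, 73, 82, 80, 80, 82, 82, 81, 81, 81, 83, 81, 81, 81, 81, 80, 79, 74, 67, 67, 70, 75, 74, 78, 74, 72]
258 [5, 5, 4, 4, 4, 3, 3, 2, 2, 2, 2, 2, 1, 3, 2, 3, 3, 3, 3, 3, 3, 3, 3, 4, 6, 7, 7, 6, 6, 7] [63, 63, 59, 54, 59, 74, 81, 81, 82, 83, 82, 83, 82, 82, 82, 82, 81, 82, 80, 81, 80, 71, 57, 55, 66, 73, 74, 71, 72, 73]
260 [3, 4, 5, 4, 3, 2, 2, 3, 3, 3, 2, 2, 2, 2, 2, 4, 2, 2, 2, 4, 2, 4, 4, 4, 4, 6, 5, 4, 3, 6] [52, 56, 57, 55, 58, 72, 81, 82, 81, 83, 82, 82, 81, 82, 82, 82, 81, 81, 81, 82, 79, 71, 58, 52, 50, 51, 54, 53, 53, 55]
[[287.5, 244.2], [303.8, 244.3], [304.5, 254.5], [287.6, 254.4]]
```

```bash
python3 -m handwheel '[[[-0.5,-0.3,20,0,0,0],[-0.5,-0.3,40,0,0,0],[-0.5,-0.3,55,0,0,0],[-0.5,-0.3,60,0,0,0],[-0.5,-0.3,64,0,0,0],[-0.5,-0.3,67,0,0,0],[-0.5,-0.3,70,0,0,0],[-0.5,-0.3,70,0,0,0]]]' 1 60; python3 fz.py
```

```text
t: 20.68
eef_pos: [0.6051, 0.0207, 0.2017]
eef_rot: [0.001, 0.846, 0.533, 0.001]
force: [-0.9, 0.1, 1.4]
width: 0.18
w 16.5766139337998 Ft [-0.3 -0.9 -1.4] Tt [-0.04 -0.16 -0.03] tilt 0.18
```

```bash
python3 -m handwheel '[[[0,0,1.5,0,0,0],[0,0,3,0,0,0],[0,0,4,0,0,0],[0,0,4,0,0,0]]]' 1 60; python3 fz.py
```

```text
t: 21.18
eef_pos: [0.6066, 0.0203, 0.2014]
eef_rot: [0.003, 0.846, 0.533, 0.002]
force: [-3.3, -0.6, 13.5]
width: 0.178
w 16.381295409203826 Ft [ -2.   -2.6 -13.5] Tt [ 0.78 -0.37 -0.05] tilt 0.45
```

```bash
python3 -m handwheel '[[[0,0,-5,0,0,0],[-1,-2.8,-6,-0.5,0,0],[-1,-2.8,-6,-0.5,0,0],[-1,-2.8,-6,-0.5,0,0]]]' 1 60; python3 fz.py;  python3 -m handwheel '[[[0,0,2,0,0,0],[0,0,4,0,0,0],[0,0,6,0,0,0],[0,0,8,0,0,0],[0,0,8,0,0,0]]]' 1 60; python3 fz.py
```

```text
t: 21.68
eef_pos: [0.6031, 0.0208, 0.2064]
eef_rot: [0.006, 0.846, 0.533, 0.004]
force: [1.2, -0.7, -4.9]
width: 0.184
w 16.912389685774198 Ft [-0.1  1.3  4.9] Tt [-0.04 -0.03  0.01] tilt 0.86
t: 22.3
eef_pos: [0.6045, 0.0204, 0.2013]
eef_rot: [0.008, 0.846, 0.533, 0.006]
force: [-3.2, 0.4, 7.1]
width: 0.18
w 16.5521378583622 Ft [-1.  -2.9 -7.1] Tt [ 0.53 -0.31 -0.03] tilt 1.09
```

```bash
python3 - <<'E'
from h import *
S=ctrl.camera_info("scene");p,r,s=tool();X,Y,Z=r.as_matrix().T
a=np.mean([ctrl.snapshot("scene").astype(float) for _ in range(5)],0);w=np.mean([ctrl.snapshot("wrist").astype(float) for _ in range(3)],0);c=ctrl.camera_info("wrist");np.savez("w8.npz",**c)
t=np.mean([ctrl.snapshot("top").astype(float) for _ in range(3)],0)
m=np.zeros((600,800,3),np.uint8)
m[:,:400]=cv2.resize(a[203:263,276:316,::-1],(400,600),interpolation=cv2.INTER_CUBIC).clip(0,255)
m[:,400:]=cv2.resize(w[130:280,227:327,::-1],(400,600),interpolation=cv2.INTER_CUBIC).clip(0,255)
cv2.imwrite("pics/w8.png",m)
B=p-.019*Z;print("tip pred",proj(S,[B+.15*Z])[0],"mouth",proj(S,[[.605,.0217,.076]])[0],"p",p,"X",X.round(3),"Y",Y.round(3),"Z",Z.round(3))
E
```

```text
tip pred [295.3731111  251.54571867] mouth [295.84552983 249.27450601] p [0.60447353 0.02040869 0.20133872] X [0.432 0.902 0.002] Y [ 0.902 -0.432  0.019] Z [ 0.018 -0.007 -1.   ]
```

View pics/w8.png

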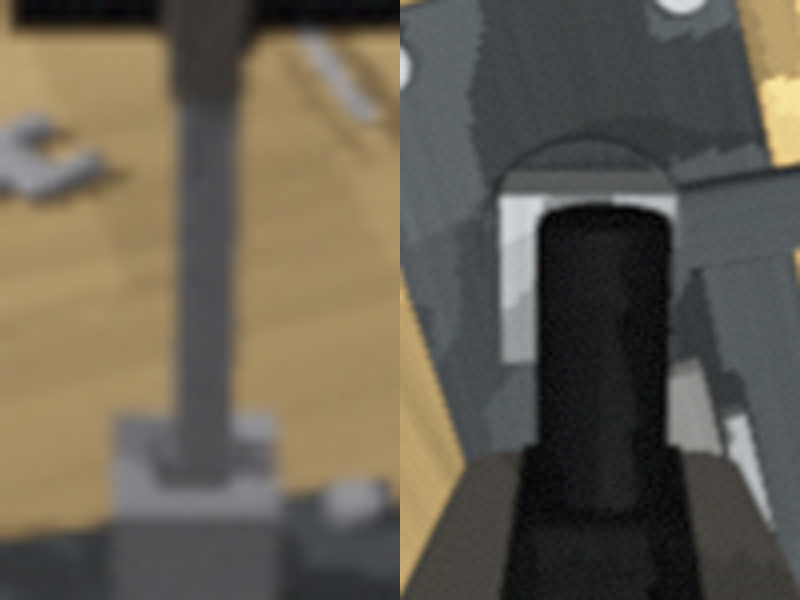

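The scene crop shows the shank (x about 178–235, centre about 204) right of the head's centre (113..277, so 195), i.e. too far along tool +x. The recess gap is open on the left. The tool has also tilted about 1°. I'll lift, straighten and get sub-pixel numbers.

```bash
python3 - <<'E'
from h import *
print(go([.6042,.0198,.215],down(-25.6)))
E
cat > al.py <<'E'
from h import *
S=ctrl.camera_info("scene");p,r,s=tool();X,Y,Z=r.as_matrix().T
a=np.mean([ctrl.snapshot("scene").astype(float) for _ in range(4)],0);sat=a.max(2)-a.min(2)
def cen(v,lo,hi):
    m=np.clip((60-sat[v,lo:hi])/40,0,1);return lo+(m*np.arange(hi-lo)).sum()/m.sum(),m.sum()
B=p-.019*Z
for k in np.arange(.075,.135,.012):
    u,v=proj(S,[B+k*Z])[0];o,w=cen(int(round(v)),int(u)-8,int(u)+9);print("shank k%.3f row%d obs-pred %.2f w%.1f"%(k,v,o-u,w))
g=a[256:262].mean((0,2));d=np.gradient(g);print("head body edges",[int(x) for x in g[280:310]])
w=np.mean([ctrl.snapshot("wrist").astype(float).mean(2) for _ in range(2)],0);c=ctrl.camera_info("wrist")
for nm,P in (("w",[.605,.0217,.076]),):
    print("head far-edge pred rows",proj(c,[np.array(P)+.022*X,np.array(P)+.022*X-.02*Y,np.array(P)-.022*Y+.01*X,np.array(P)+.022*Y+.018*X]).round(1).tolist())
    q=proj(c,[np.array(P)+.022*X-.018*Y])[0].astype(int);print("col profile",q,[int(x) for x in w[q[1]-8:q[1]+9,q[0]-1:q[0]+2].mean(1)])
    q=proj(c,[np.array(P)+.016*X-.022*Y])[0].astype(int);print("row profile",q,[int(x) for x in w[q[1]-1:q[1]+2,q[0]-8:q[0]+9].mean(0)])
print(p,(r.as_matrix()[:,2]).round(3))
E
```

```text
[ -0.7   0.3 -13.6   1.1  -0.1   0. ]
```

```bash
python3 -m handwheel '[[[0,0,-8,0,0,0],[-0.7,0.3,-13.6,1.1,0,0],[-0.7,0.3,-13.6,1.1,0,0],[-0.7,0.3,-13.6,1.1,0,0]]]' 1 60; python3 fz.py; python3 al.py
```

```text
t: 23.35
eef_pos: [0.6039, 0.0197, 0.2143]
eef_rot: [-0.001, 0.846, 0.533, 0.0]
force: [-0.2, -1.3, -5.3]
width: 0.181
w 16.623605536854193 Ft [-1.3  0.4  5.3] Tt [-0.12 -0.04 -0.02] tilt 0.1
shank k0.075 row223 obs-pred 0.21 w6.8
shank k0.087 row227 obs-pred 0.28 w6.7
shank k0.099 row231 obs-pred 0.19 w6.5
shank k0.111 row235 obs-pred 0.30 w6.3
shank k0.123 row238 obs-pred 0.41 w6.1
shank k0.135 row242 obs-pred 0.52 w8.2
head body edges [61, 62, 63, 63, 61, 58, 60, 73, 81, 81, 82, 82, 82, 82, 82, 82, 82, 82, 82, 82, 81, 81, 81, 71, 59, 56, 60, 64, 65, 66]
head far-edge pred rows [[276.6, 175.7], [257.4, 175.7], [255.7, 186.9], [297.6, 179.5]]
col profile [259 175] [58, 60, 65, 82, 88, 89, 88, 97, 147, 197, 204, 203, 201, 203, 202, 203, 203]
row profile [255 181] [95, 88, 82, 78, 75, 74, 76, 84, 136, 186, 204, 204, 203, 200, 202, 201, 191]
[0.60393321 0.01970602 0.21428599] [-0.001  0.002 -1.   ]
```

```bash
python3 - <<'E'
from h import *
c=ctrl.camera_info("wrist");print(c["mtx"][1]);p,r,s=tool()
w=ctrl.snapshot("wrist").astype(float).mean(2)
print("bar far end profile rows 170..195",[int(x) for x in w[170:196,274:280].mean(1)])
for h in (0,.001,.002,.003,.004): print(h,proj(c,p+r.apply([[h+.05,0,-.010],[h+.05,0,-.019],[h+.05,0,-.028]]))[:,1].round(1))
S=ctrl.camera_info("scene");X,Y,Z=r.as_matrix().T
for z in (.06,.065,.07): print("front edges pred",z,proj(S,[np.array([.605,.0217,z])+.022*(i*X+Y) for i in (-1,1)]).round(1).tolist())
E
```

```text
[  0.         299.49583367 207.32257839]
bar far end profile rows 170..195 [83, 87, 89, 89, 86, 106, 137, 143, 143, 129, 84, 30, 8, 14, 12, 11, 12, 18, 25, 28, 32, 31, 32, 30, 31, 29]
0 [182.4 186.2 190.5]
0.001 [180.6 184.3 188.5]
0.002 [178.8 182.4 186.5]
0.003 [177.  180.5 184.4]
0.004 [175.1 178.6 182.4]
front edges pred 0.06 [[287.6, 259.2], [304.3, 259.3]]
front edges pred 0.065 [[287.6, 257.7], [304.4, 257.8]]
front edges pred 0.07 [[287.6, 256.2], [304.4, 256.3]]
```

Direct key-to-head comparison in the scene view says about -1 mm more along tool x. I'll apply that and press gently.

```bash
python3 -m handwheel '[[[-1,-0.2,3,0,0,0],[-1,-0.2,7,0,0,0],[-1,-0.2,10,0,0,0],[-1,-0.2,12,0,0,0],[-1,-0.2,14,0,0,0],[-1,-0.2,16,0,0,0],[-1,-0.2,16,0,0,0]]]' 1 60; python3 fz.py
```

```text
t: 24.58
eef_pos: [0.6034, 0.019, 0.1986]
eef_rot: [-0.001, 0.846, 0.533, 0.0]
force: [-0.3, -0.7, -4.6]
width: 0.18
w 16.547938977219918 Ft [-0.8  0.   4.6] Tt [-0.07  0.02 -0.01] tilt 0.09
```

```bash
python3 -m handwheel '[[[0,0,3,0,0,0],[0,0,6,0,0,0],[0,0,9,0,0,0],[0,0,12,0,0,0],[0,0,12,0,0,0]]]' 1 60; python3 fz.py; python3 -m handwheel '[[[0,0,2,0,0,0],[0,0,4,0,0,0],[0,0,6,0,0,0],[0,0,6,0,0,0]]]' 1 60; python3 fz.py
```

```text
t: 25.2
eef_pos: [0.6032, 0.019, 0.1862]
eef_rot: [-0.001, 0.846, 0.533, 0.0]
force: [-0.5, -0.3, -3.8]
width: 0.175
w 16.083180920294527 Ft [-0.5 -0.3  3.8] Tt [-0.03 -0.   -0.  ] tilt 0.1
t: 25.7
eef_pos: [0.6031, 0.0191, 0.18]
eef_rot: [-0.001, 0.846, 0.533, 0.0]
force: [-0.5, 0.2, -4.4]
width: 0.18
w 16.597832927252743 Ft [-0.1 -0.6  4.4] Tt [-0.09  0.01  0.  ] tilt 0.11
```

```bash
python3 -m handwheel '[[[0,0,1.5,0,0,0],[0,0,3,0,0,0],[0,0,3,0,0,0]]]' 1 60; python3 fz.py;  python3 -m handwheel '[[[0,0,0,0,0,0],[0,0,0,0,0,0],[0,0,0,0,0,0],[0,0,0,0,0,0],[0,0,0,0,0,0],[0,0,0,0,0,0]]]' 0.4 60; python3 fz.py; python3 - <<'E'
from h import *
p,r,s=tool();print(p,s["joint_positions"].round(2))
S=ctrl.camera_info("scene");im=ctrl.snapshot("scene");T=ctrl.snapshot("top")
m=np.zeros((600,800,3),np.uint8)
m[:,:400]=cv2.resize(im[170:290,256:336,::-1],(400,600),interpolation=cv2.INTER_CUBIC)
w=ctrl.snapshot("wrist");m[:,400:]=cv2.resize(w[100:310,207:347,::-1],(400,600),interpolation=cv2.INTER_CUBIC);cv2.imwrite("pics/w9.png",m)
E
```

```text
t: 26.08
eef_pos: [0.6037, 0.0189, 0.1779]
eef_rot: [-0.0, 0.846, 0.533, 0.001]
force: [-0.9, 0.0, 0.5]
width: 0.181
w 16.685657529870234 Ft [-0.4 -0.9 -0.5] Tt [ 0.01 -0.09  0.01] tilt 0.09
t: 26.82
eef_pos: [0.6037, 0.019, 0.1779]
eef_rot: [-0.0, 0.846, 0.533, 0.001]
force: [-0.2, -0.1, 0.1]
width: 0.599
w 55.07388943018402 Ft [-0.1 -0.1 -0.1] Tt [-0.05 -0.06 -0.02] tilt 0.09
[0.60367078 0.01896378 0.17789992] [-0.17  0.26  1.55  0.    1.33  0.28]
```

Bottomed at the expected height and let go with zero force. Now I regrip by the bar and turn.

```bash
python3 -m handwheel '[[[0,0,-1,0,0,0],[0,0,-1,0,0,0],[0,0,-1,0,0,0],[0,0,-1,0,0,0],[0,0,-1,0,0,0],[0,0,-1,0,0,0]]]' 1 60; python3 fz.py; python3 -m handwheel '[[[0,0,0,0,0,5],[0,-0.5,0,0,0,12],[0.1,-0.7,0,0,0,20],[0.3,-0.9,0,0,0,28],[0.5,-1.2,0,0,0,36],[0.5,-1.2,0,0,0,36]]]' 1 60; python3 fz.py; python3 -c "
from h import *
p,r,s=tool();print(p,s['joint_positions'].round(2),np.degrees(np.arctan2(*r.as_matrix()[1::-1,1])))"
```

```text
t: 27.72
eef_pos: [0.6037, 0.019, 0.1789]
eef_rot: [-0.0, 0.846, 0.533, 0.001]
force: [0.1, -0.0, -0.4]
width: 0.175
w 16.112130169721606 Ft [0.1 0.1 0.4] Tt [-0.05 -0.    0.05] tilt 0.08
t: 28.48
eef_pos: [0.6027, 0.0197, 0.1789]
eef_rot: [-0.0, 0.969, 0.246, 0.0]
force: [0.3, -1.3, 0.4]
width: 0.181
w 16.609582714911678 Ft [-0.4  1.3 -0.4] Tt [-0.18 -0.25 -0.04] tilt 0.05
[0.60267211 0.01971248 0.17891783] [-0.17  0.26  1.55  0.    1.33  0.91] -61.50866097506501
```

```bash
python3 -m handwheel '[[[0,-0.3,0,0,0,8],[0.1,-0.5,0,0,0,16],[0.2,-0.8,0,0,0,24],[0.3,-1.0,0,0,0,32],[0.5,-1.2,0,0,0,40],[0.6,-1.4,0,0,0,46],[0.6,-1.4,0,0,0,46]]]' 1 60; python3 fz.py; python3 -m handwheel '[[[0,-0.1,0,0,0,3],[0,-0.2,0,0,0,6],[0,-0.2,0,0,0,6]]]' 1 60; python3 fz.py; python3 -c "
from h import *
p,r,s=tool();print(p,s['joint_positions'].round(2),np.degrees(np.arctan2(*r.as_matrix()[1::-1,1])))"
```

```text
t: 29.35
eef_pos: [0.6022, 0.0212, 0.1789]
eef_rot: [-0.0, 0.989, -0.151, -0.0]
force: [-3.0, -0.2, 1.2]
width: 0.182
w 16.713846295751235 Ft [-2.8  1.1 -1.2] Tt [-0.22 -0.42 -0.  ] tilt 0.06
t: 29.72
eef_pos: [0.6021, 0.0215, 0.1789]
eef_rot: [-0.0, 0.98, -0.2, -0.001]
force: [-2.2, 0.7, 1.4]
width: 0.18
w 16.51577434389725 Ft [-2.3  0.2 -1.4] Tt [-0.24 -0.33 -0.09] tilt 0.07
[0.60211416 0.02145829 0.17890912] [-0.17  0.26  1.55  0.    1.33  1.81] -113.12247790232094
```

```bash
for i in 1; do python3 -m handwheel '[[[0,-0.1,0,0,0,3],[0,-0.2,0,0,0,5],[0,-0.2,0,0,0,5]]]' 1 60; python3 fz.py; done; python3 -m handwheel '[[[0,-0.1,0,0,0,3],[0,-0.2,0,0,0,5],[0,-0.2,0,0,0,5]]]' 1 60; python3 fz.py; python3 -c "
from h import *
p,r,s=tool();print(p,np.degrees(np.arctan2(*r.as_matrix()[1::-1,1])))"
```

```text
t: 30.1
eef_pos: [0.6021, 0.0217, 0.1789]
eef_rot: [-0.0, 0.97, -0.242, -0.001]
force: [-2.7, -0.0, 0.9]
width: 0.18
w 16.597074029508484 Ft [-2.4  1.3 -0.9] Tt [-0.28 -0.38 -0.12] tilt 0.08
t: 30.48
eef_pos: [0.6021, 0.022, 0.1789]
eef_rot: [-0.0, 0.959, -0.284, -0.001]
force: [-2.1, 0.6, 1.8]
width: 0.181
w 16.626137412608163 Ft [-2.1  0.6 -1.8] Tt [-0.19 -0.39 -0.79] tilt 0.09
[0.60214531 0.02199154 0.1789058 ] -122.94497794105145
```

Torque rose to 0.8 N m, so the stop is reached. Release, rise clear and check.

```bash
python3 -m handwheel '[[[0,0,0,0,0,-2],[0,0,0,0,0,-2],[0,0,0,0,0,-2],[0,0,0,0,0,-2],[0,0,-20,0,0,-2],[0,0,-50,0,0,-2],[0,0,-90,0,0,-2],[-60,0,-120,0,0,-2],[-110,0,-140,0,0,-2],[-110,0,-140,0,0,-2],[-110,0,-140,0,0,-2]]]' 0.4 60; python3 fz.py; python3 - <<'E'
from h import *
p,r,s=tool();print(p)
im=ctrl.snapshot("scene");T=ctrl.snapshot("top");w=ctrl.snapshot("wrist");np.savez("w10.npz",**ctrl.camera_info("wrist"))
cv2.imwrite("pics/raww.png",w[:,:,::-1])
m=np.zeros((600,800,3),np.uint8)
m[:300,:400]=cv2.resize(im[170:290,216:376,::-1],(400,300),interpolation=cv2.INTER_CUBIC)
m[:300,400:]=cv2.resize(T[120:240,220:380,::-1],(400,300),interpolation=cv2.INTER_CUBIC)
m[300:]=cv2.resize(w[:210,:,::-1],(800,300),interpolation=cv2.INTER_CUBIC);cv2.imwrite("pics/w10.png",m)
E
```

```text
t: 31.85
eef_pos: [0.5104, 0.0815, 0.3199]
eef_rot: [-0.0, 0.964, -0.267, 0.0]
force: [0.2, -0.9, 0.2]
width: 0.599
w 55.090663206342576 Ft [ 0.7  0.7 -0.2] Tt [ 0.07 -0.02 -0.02] tilt 0.04
[0.51042976 0.08146302 0.31993854]
```

View pics/w10.png

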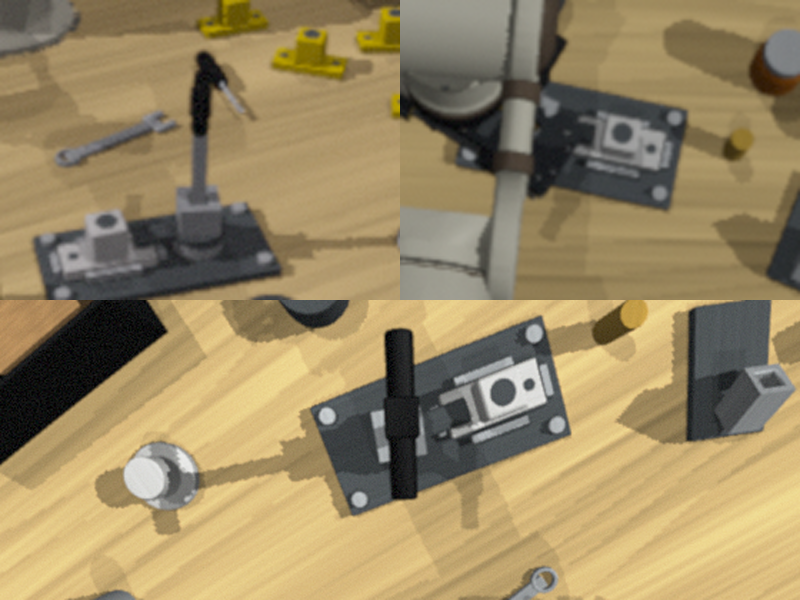

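The clamp arm lies along the nest axis over the foot, the key stands in the recess, and the housing is still seated. One last numeric check of the key's uprightness.

```bash
python3 - <<'E'
from h import *
S=ctrl.camera_info("scene");c=dict(np.load("w10.npz"))
B=tri([(S,216+201/2.5,170+97/2.5),(c,402*.7,(417-300)*.7)]);print("bar",B, "mid z expected .198")
for P in (B,):
    d=P[:2]-np.array([.604,.0205]);print("lean mm",d*1000,np.degrees(np.arctan2(np.hypot(*d),.15)))
w=lambda x,y,z:at_z(c,x*.7,(y-300)*.7,z)
print("bar by wrist at .198",w(402,417,.198),"head edges mid",w(399,434,.076))
b=w(505,391,.066);print("bore",b)
a=w(458,413,.042);print("arm mid",a,"dir deg",np.degrees(np.arctan2(a[1]-.0215,a[0]-.6045)),"home -100.4")
E
```

```text
bar [0.60487483 0.02038871 0.20369566] mid z expected .198
lean mm [ 0.87483321 -0.11129479] 0.3368510548676191
bar by wrist at .198 [0.6054099  0.02026704 0.198     ] head edges mid [0.60332126 0.0226622  0.076     ]
bore [ 0.58639763 -0.07913135  0.066     ]
arm mid [ 0.592154   -0.03748689  0.042     ] dir deg -101.82140456486584 home -100.4
```

```bash
python3 -c "
from bench import ctrl
s=ctrl.state();print(s['t'],s['force'].round(2),abs(s['qvel']).max().round(4));print(ctrl.hand_in())"
```

```text
32.0 [-0.56  0.04  0.24] 0.0046
the job is handed in; nothing more can be done
None
```

The job is handed in at about 32 s of the 72 s allowed. The housing is seated in the nest, the key is standing in the recess, and the clamp arm is home over the foot. The hand-in reports no verdict, so this rests on my own checks.

**What went wrong on the way:**
- **Drawing the key:** the first pull slipped off the bar because the key bound in its sleeve. It came free once I gripped about 6 mm deeper and cancelled the side force.
- **Standing the key:** the first two tries caught on the rim of the recess. A shift of a few millimetres read off the scene picture cured it. The key then went down to the bottom and was let go with no force on the fingers.
- **Turning:** I took it again by the bar and turned it about 97° clockwise, until the torque rose to about 0.8 N m at the stop.

**Last checks:**
- **Clamp arm:** it points at about -102°, against about -100° for home.
- **Key:** it leans about 0.3° from upright.
- **Housing:** it reads 2–3 mm from the nest centre in the last view. It read under 1 mm right after placing, and 6 mm is allowed.
- **Robot:** it is clear of everything and at rest.

**Checks that disagreed:**
- **Bar height:** the final reading gave the bar about 6 mm higher than a fully seated key should show. I put this down to reading error, because the key had bottomed within about 1 mm of the expected height.
- **Recess position:** the wrist and scene cameras differed by 2–3 mm along the bar. I trusted the direct key-to-head comparison in the scene picture.

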